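# Switch off the washing machine's supply and prove it dead

### The job

Turn the isolator's lever clockwise to its off stop, then take the test probe from its stand and prove the washing machine's terminals dead: with the probe in line with the leaning sleeve, press its tip gently onto the sprung brass contact at the bottom of the round sleeve, then of the square one, then of the three-cornered one, each pushed in part way (about a third of its 10 mm travel), never to its stop, and held for about a second. Then put the probe back upright in its stand, leaving the lever off and the bottle, the cup and the soap where they are.

Things in the scene. Friction and masses are not known exactly. Their poses are not given: they have to be found in the camera images.
- unit: White terminal box, 290 mm (y) x 100 x 50 mm high, fixed; origin under its centre. Carries three leaning sleeves about 85 mm apart, in any order, told apart by the rims of their mouths. The contact's face at rest lies 20 to 30 mm below the mouth along the bore: it differs between sleeves and each time and is not reported.
- round_sleeve: Grey plastic sleeve, 46 mm long, on the terminal box, with a round rim, 42 mm across, 5 mm thick, at its mouth. Origin: centre of the mouth, 100 mm above the counter; z: the bore's axis, out of the mouth, leaning 35 degrees from vertical, to the robot's left (+y) give or take 30 degrees. Bore 19 mm wide. At its bottom is a sprung brass contact, a disc 17 mm wide facing the mouth, at a depth to be felt for: see the terminal box.
- square_sleeve: Grey plastic sleeve, 46 mm long, on the terminal box, with a square rim, 42 mm wide, 5 mm thick, at its mouth. Origin: centre of the mouth, 100 mm above the counter; z: the bore's axis, out of the mouth, leaning 35 degrees from vertical, to the robot's left (+y) give or take 30 degrees. Bore 19 mm wide. At its bottom is a sprung brass contact, a disc 17 mm wide facing the mouth, at a depth to be felt for: see the terminal box.
- triangle_sleeve: Grey plastic sleeve, 46 mm long, on the terminal box, with a three-cornered rim, 64 mm a side, 5 mm thick, at its mouth. Origin: centre of the mouth, 100 mm above the counter; z: the bore's axis, out of the mouth, leaning 35 degrees from vertical, to the robot's left (+y) give or take 30 degrees. Bore 19 mm wide. At its bottom is a sprung brass contact, a disc 17 mm wide facing the mouth, at a depth to be felt for: see the terminal box.
- round_contact (a joint): How far the sprung contact at the bottom of the round sleeve is pushed in, in m: 0 at rest, 0.010 at its stop. It slides along the sleeve's axis; the push starts at 1 N and grows by 0.7 N per mm, 8 N at the stop, and it springs back when released.
- square_contact (a joint): How far the sprung contact at the bottom of the square sleeve is pushed in, in m: 0 at rest, 0.010 at its stop. It slides along the sleeve's axis; the push starts at 1 N and grows by 0.7 N per mm, 8 N at the stop, and it springs back when released.
- triangle_contact (a joint): How far the sprung contact at the bottom of the three-cornered sleeve is pushed in, in m: 0 at rest, 0.010 at its stop. It slides along the sleeve's axis; the push starts at 1 N and grows by 0.7 N per mm, 8 N at the stop, and it springs back when released.
- lever (a joint): Angle of the isolator's black lever, rad: 0 = off, at its stop, lever pointing roughly to +y (robot's left); 1.57 = on, at the other stop, lever pointing roughly to the robot. Clockwise seen from above switches it off. Friction holds it where it is left: 0.2 N m, 2 to 3 N near its end.
- lever_pivot (a point): On the lever's vertical turning axis at mid height of the lever bar, 65 mm above the counter. The bar is 16 mm wide, 18 mm high, reaches 105 mm from this axis along the point's +y (the frame turns with the lever). Hub 34 mm across, on a fixed grey box 90 x 90 mm, 45 mm high.
- lever_end (a point): Middle of the outer end face of the lever bar, at mid height.
- probe_grip (a point): Centre of the test probe's black handle: 22 x 22 mm square (faces along the point's x and y), 55 mm long along z, which points away from the tip (up in the stand). It stands upright in the stand, its guard resting on the stand's top.
- probe: The test probe, about 110 g. Origin on its axis at the underside of the guard (round, 36 mm across, 5 mm thick), z along the axis away from the tip. The handle's centre is 32.5 mm above the origin; below it runs a steel rod 6 mm thick, its round tip 100 mm below the origin.
- stand_hole (a point): Centre of the hole in the aluminium probe stand, at the height of the stand's flat top, 120 mm above the counter. The top is 70 x 70 mm; the through hole is 19 mm wide with clear space below. The stand is fixed to the counter.
- softener: Bystander: white bottle of fabric softener, 70 mm across, 200 mm high; origin at the centre of its base.
- scoop: Bystander: clear plastic measuring cup, 56 mm across, 50 mm high; origin at the centre of its base.
- soap: Bystander: white bar of soap, 60 x 90 x 30 mm; origin at the centre of its underside.
Not all that is in view belongs to the job. There is more than one size of the probe; the one meant has the size given above. What is shaped like the part that bears lever but green is not meant.

How it is judged:
By the outcome, as a careful person would: the job done as asked, in the order asked, and still so for the second after the job is handed in, with the robot touching nothing.
It also fails if it takes over 72 s, if anything falls off the work surface, if the arm or the gripper's body presses on something with over 40 N, if the wrist force passes 120 N, or if a joint passes its speed limit or range.

### The arm

A 7-joint arm with a two-finger parallel gripper is mounted at the origin on the work surface. World frame = base frame: x ahead of the robot, y to its left, z up, the work surface at z = 0. Lengths are in m, angles in rad, forces in N, time in s.
With the tool pointing down it reaches from about 0.4 to 0.85 m from the base axis. Payload 10.4 kg.
Tool frame: the origin (TCP) lies midway between the tips of the shut fingers; the grasp point (between the pads) lies 19 mm behind it; z points along the fingers, y is the line along which they close (so a half turn about z gives the same grasp; the last joint's range is limited). The gripper opens to 85 mm and grips with 20 to 120 N. Pads are 22 mm wide; open, the fingers measure 114 mm over their backs; the gripper's body (76 mm by 85 mm) begins 54 mm behind the grasp point. The pads swing forward as they close: fully open they stand 13 mm farther back than shut.
Start: joints at [1.149, 0.332, -0.065, 1.46, 0.022, 1.35, -0.088], TCP at [0.243, -0.576, 0.231] pointing down, gripper open.
Joint ranges: [-2.6, 2.6], [-0.5, 2.12], [-1.47, 1.34], [0.16, 2.42], [-1.27, 4.41], [0.06, 2.06], [-2.6, 2.6]. Speed limits (rad/s): [2.22, 2.22, 2.79, 2.79, 3.14, 3.14, 3.14].

### API

Orientations are given as a unit quaternion [x, y, z, w].
In Python, from workcell import get_obs, camera, camera_params, hand_in gives the robot as it stands.
- The arm moves only by the tool carry_out, never from a script. Its argument "commands" is a list that holds one entry, the list of rows, each a list of 6 numbers: the shift along the tool's x, y, z in units of 40 mm (1.0 is 40 mm), then the turn, a rotation vector about the tool's x, y, z in units of 6 degrees (1.0 is 6 degrees). In form: [[[x, y, z, ax, ay, az], ...]]. A call has 1 to 20 rows; each row shifts and turns the commanded pose from where the row before left it, along the tool's axes as they then stand; what a row does not reach is not made up. A row lasts 1/12 s, in which the tool goes at most 41.7 mm and 7.16 degrees, less where a joint would pass 70% of its speed; a pose out of reach is approached as far as the arm can. A call is refused whole if a number of a shift passes 1 or a number of a turn 1, either way. A call with a gripper value outside its range is refused whole. "hand" is the closure, from -1 (fully open) to 1 (shut), set as the call begins (left out, the last holds). The fingers move at their own pace and stop on an object; "force" is the grip in N (left out, the last holds). Time passes only in rows, so rows that do not move let the fingers close. It gives the time, the measured TCP pose, the force, the opening and the grip force at its end, in the units of the state.
- get_obs(): the state, without advancing time (a new reading comes with each control period).
- camera(name): name is "side" or "top" or "wrist"; returns the picture (400x640x3 uint8, red, green, blue); there is no depth.
- camera_params(name): a dict with "mtx" (3x3 intrinsics, pixels), "R" (3x3) and "t" (3): a world point X has camera coordinates R X + t. Camera axes: x right, y down, z forward; pixel columns grow to the right and rows downward; lengths in m; the calibration is good to about 2 mm. A picture is of the moment at which its call begins: read the wrist's pose just before it. camera_params takes no time and is no camera call; for the wrist camera it gives the pose at the moment of the call.
- hand_in(): hands the job in; it is judged then, once.
The state is a dict: "clock": time; "joint_pos": joint angles; "joint_velocities": joint speeds; "tau": joint torques, N m; "position": TCP position; "ee_rot": TCP orientation; "ft_force": force on the tool from outside, world axes, zero at the start; "torque": the same for the moment, N m; "grip_width": opening from 0.0 (shut) to 1.0 (fully open); "grasp_force": force on a finger pad.
Only numpy, scipy, OpenCV 4.12 (cv2) and the standard library are available. Lean on these libraries where they do the work, as an engineer would, in place of code of your own. Each camera call takes 0.05 s, during which the arm holds its last target. There are 200 camera calls.

## Working session

There is one attempt and no reset: what is moved stays moved. The work goes in short steps, Python scripts to look and compute and a tool call to move; the robot and the scene stay as the last step left them, time stands still between calls to the robot, and variables do not carry over. Pictures are saved under pics/ and viewed, at most 10 in all, crops included, and the job is handed in when it is done.

Besides the shell and the picture viewer there is one more tool, called after "Request:" as name([rows], argument=value, ...), one row to a line, values as JSON. carry_out: Moves the arm, as the interface text tells. Its arguments: {"type":"object","properties":{"commands":{"type":"array"},"hand":{"type":"number"},"force":{"type":"number"}},"required":["commands"]}

```bash
mkdir -p pics; ls; cat > h.py <<'E'
import numpy as np, cv2
from workcell import get_obs, camera, camera_params, hand_in
from scipy.spatial.transform import Rotation as R
def ray(name,uv,P=None):
    P=P or camera_params(name); K=np.array(P["mtx"]);Rm=np.array(P["R"]);t=np.array(P["t"])
    d=Rm.T@np.linalg.solve(K,[uv[0],uv[1],1.]); return -Rm.T@t, d/np.linalg.norm(d)
def onz(name,uv,z,P=None):
    o,d=ray(name,uv,P); return o+d*(z-o[2])/d[2]
def tri(rays):
    A=np.zeros((3,3));b=np.zeros(3)
    for o,d in rays:
        M=np.eye(3)-np.outer(d,d);A+=M;b+=M@o
    return np.linalg.solve(A,b)
def proj(name,X,P=None):
    P=P or camera_params(name); c=np.array(P["R"])@X+np.array(P["t"]); p=np.array(P["mtx"])@c; return p[:2]/p[2]
def snap(name,f):
    P=camera_params(name); im=camera(name); cv2.imwrite(f"pics/{f}.png",im[:,:,::-1]); return im,P
E
python3 - <<'E'
from h import *
for n in("top","side"):
    im,P=snap(n,n+"0"); o=ray(n,(320,200),P); print(n,o)
print(get_obs())
a=cv2.imread("pics/top0.png");b=cv2.imread("pics/side0.png")
E
```

```text
pics
top (array([0.43889817, 0.03799169, 1.01161732]), array([ 0.12531609, -0.02612731, -0.99177278]))
side (array([ 0.44413775, -0.69821822,  0.88020044]), array([ 0.08513954,  0.69712521, -0.71187618]))
{'clock': 0.1, 'joint_pos': array([ 1.14940293,  0.3327935 , -0.06470395,  1.46083096,  0.02161303,
        1.34988466, -0.08852622]), 'joint_velocities': array([ 0.00111686, -0.00238752,  0.00096982, -0.00101901, -0.00080558,
        0.0012015 ,  0.00113098]), 'tau': array([ 1.71928594e-03, -6.26743126e+01,  4.93480253e-02, -3.92432356e+01,
        1.63579563e-02,  6.97655050e-03,  2.68773317e-05]), 'position': array([ 0.24256439, -0.57566431,  0.23061757]), 'ee_rot': array([ 9.80186170e-01,  1.98077509e-01, -1.52724516e-04, -5.90861320e-04]), 'ft_force': array([ 0.21024505, -0.73962088, -0.77021284]), 'torque': array([ 0.00181659,  0.01058283, -0.02508785]), 'grasp_force': 0.0, 'grip_width': 1.000711062763896}
```

View pics/top0.png

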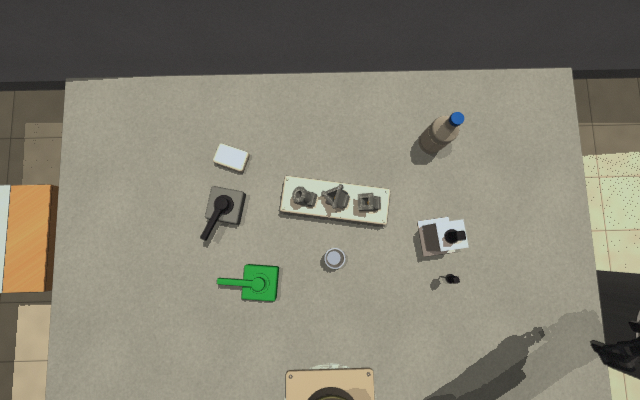

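View pics/side0.png

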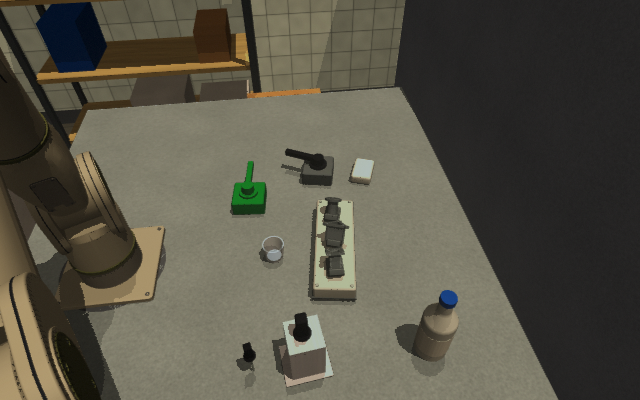

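Top view: the lever is on the black isolator at (222,205). The green look-alike is at (260,283). The stand with its probe is at (445,237), and a second small probe is at (452,279). The sleeves sit on the white box: (303,197) roundish, (335,197) three-cornered and (369,202) square. The bottle is at (440,135), the cup at (335,258) and the soap at (231,158). I choose the black isolator and the probe in the stand, and will check both in a close crop.

```bash
python3 - <<'E'
from h import *
a=cv2.imread("pics/top0.png");b=cv2.imread("pics/side0.png")
c=lambda im,x,y,w,h,s:cv2.resize(im[y:y+h,x:x+w],None,fx=s,fy=s,interpolation=cv2.INTER_CUBIC)
r1=np.hstack([c(a,405,205,80,90,3.33),c(a,190,175,80,90,3.33),c(b,225,295,80,90,3.33)])
r1=cv2.resize(r1,(800,300)); r2=np.hstack([c(a,270,165,133,99,3),c(b,300,190,133,99,3)]);r2=cv2.resize(r2,(800,298))
cv2.imwrite("pics/crop.png",np.vstack([r1,r2]))
for n,p,z in[("pivot",(223,203),.074),("leverend",(207,238),.065),("stand",(446,235),.12),("r",(300,197),.1),("t",(335,195),.1),("s",(369,202),.1),("soap",(231,158),.03),("cup",(335,258),.025),("bottle",(457,118),.2),("small",(452,279),.03),("green",(260,283),.05)]:
    print(n,onz("top",p,z).round(3))
o=get_obs();P=camera_params("wrist");Rt=R.from_quat(o["ee_rot"]).as_matrix();Rm=np.array(P["R"]);cp=-Rm.T@np.array(P["t"])
print("cam in tool",Rt.T@(cp-o["position"]), (Rm@Rt).round(3),P["mtx"], Rt.round(2))
E
```

```text
pivot [0.556 0.267 0.074]
leverend [0.466 0.31  0.065]
stand [ 0.457 -0.294  0.12 ]
r [0.563 0.065 0.1  ]
t [ 0.566 -0.025  0.1  ]
s [ 0.546 -0.111  0.1  ]
soap [0.686 0.256 0.03 ]
cup [ 0.405 -0.024  0.025]
bottle [ 0.727 -0.309  0.2  ]
small [ 0.341 -0.335  0.03 ]
green [0.346 0.175 0.05 ]
cam in tool [ 0.08130173  0.00019836 -0.14116702] [[ 0.002  1.     0.001]
 [-0.949  0.002 -0.314]
 [-0.314 -0.     0.949]] [[290.65698154   0.         318.95622464]
 [  0.         290.65698154 195.77691784]
 [  0.           0.           1.        ]] [[ 0.92  0.39 -0.  ]
 [ 0.39 -0.92  0.  ]
 [-0.   -0.   -1.  ]]
```

View pics/crop.png

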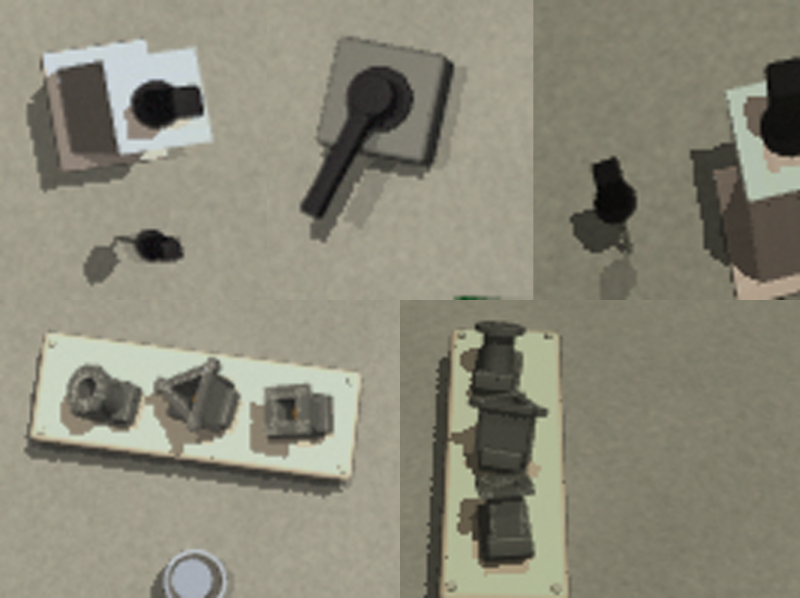

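The crops show the black isolator's lever pointing towards the robot and its left. The full-size probe is in the stand, and the lone one beside it is smaller. The sleeves from left to right are round, three-cornered and square. I'll go above the stand for a close look.

Request:
carry_out([
  [[0, 0, -0.6, 0, 0, 0.957], [0, 0, -0.6, 0, 0, 0.957], [0, 0, -0.6, 0, 0, 0.957], [0, 0, -0.6, 0, 0, 0.957], [0.5, -0.7, 0, 0, 0, 0], [0.5, -0.7, 0, 0, 0, 0], [0.5, -0.7, 0, 0, 0, 0], [0.5, -0.7, 0, 0, 0, 0], [0.5, -0.7, 0, 0, 0, 0], [0.5, -0.7, 0, 0, 0, 0], [0.5, -0.7, 0, 0, 0, 0], [0.5, -0.7, 0, 0, 0, 0], [0.5, -0.7, 0, 0, 0, 0], [0.5, -0.7, 0, 0, 0, 0], [0, 0, 0, 0, 0, 0]],
], hand=-1)

```text
clock: 1.35
position: [0.4474, -0.2894, 0.3272]
ee_rot: [1.0, 0.004, 0.001, -0.001]
ft_force: [0.7, 0.2, -0.1]
grip_width: 0.994
grasp_force: 0.0
```

```bash
python3 - <<'E'
from h import *
o=get_obs();print(o["position"].round(4),R.from_quat(o["ee_rot"]).as_matrix().round(3).tolist(),o["joint_pos"].round(2))
im,P=snap("wrist","w1"); np.savez("w1.npz",**{k:np.array(P[k]) for k in("mtx","R","t")})
E
```

```text
[ 0.4474 -0.2894  0.3272] [[1.0, 0.008, 0.001], [0.008, -1.0, 0.002], [0.001, -0.002, -1.0]] [ 0.73  0.11 -0.26  1.53  0.03  1.5  -1.1 ]
```

View pics/w1.png

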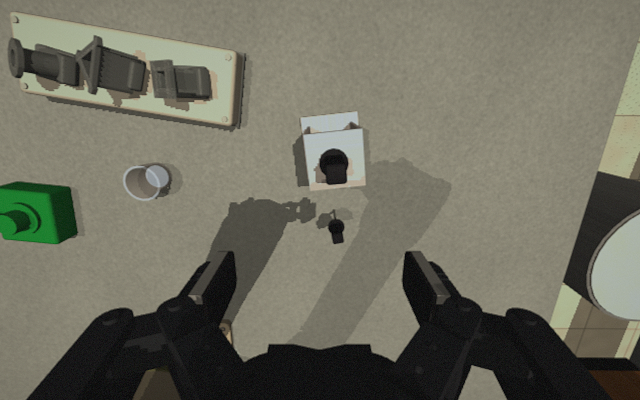

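Wrist view: the stand top is at about (335,160), with the probe's handle at (335,170). The small probe is beside it at (336,230), and the sleeves are at upper left. Next I pass over the sleeves for two views.

Request:
carry_out([
  [[0.1, -1, 0, 0, 0, 0], [0.1, -1, 0, 0, 0, 0], [0.1, -1, 0, 0, 0, 0], [0.1, -1, 0, 0, 0, 0], [0.1, -1, 0, 0, 0, 0], [0.1, -1, 0, 0, 0, 0], [0, 0, 0, 0, 0, 0]],
])

```text
clock: 1.98
position: [0.4681, -0.049, 0.3277]
ee_rot: [1.0, 0.004, 0.0, -0.001]
ft_force: [0.1, 0.8, 0.6]
grip_width: 1.001
grasp_force: 0.0
```

```bash
python3 - <<'E'
from h import *
o=get_obs();print(o["position"].round(4),o["joint_pos"].round(2))
im,P=snap("wrist","w2"); np.savez("w2.npz",**{k:np.array(P[k]) for k in("mtx","R","t")})
E
```

```text
[ 0.4681 -0.049   0.3277] [ 0.51 -0.02 -0.49  1.67 -0.01  1.5  -1.54]
```

Request:
carry_out([
  [[0, -1, 0, 0, 0, 0], [0, -1, 0, 0, 0, 0], [0, -1, 0, 0, 0, 0], [0, -1, 0, 0, 0, 0], [0, -1, 0, 0, 0, 0], [0, -1, 0, 0, 0, 0], [0, 0, 0, 0, 0, 0]],
], hand=1)

```text
clock: 2.62
position: [0.4669, 0.1899, 0.3272]
ee_rot: [1.0, 0.003, -0.0, -0.001]
ft_force: [-1.0, 0.6, -0.1]
grip_width: 0.005
grasp_force: 0.0
```

```bash
python3 - <<'E'
from h import *
o=get_obs();print(o["position"].round(4),o["joint_pos"].round(2))
im,P=snap("wrist","w3"); np.savez("w3.npz",**{k:np.array(P[k]) for k in("mtx","R","t")})
a=cv2.imread("pics/w2.png");b=cv2.imread("pics/w3.png")
C=np.array([[.60,.13],[.60,-.17],[.50,-.17],[.5,.13]])
for n,im in(("w2",a),("w3",b)):
    P=dict(np.load(n+".npz")); print(n,[proj("w",np.array([*c,.1]),P).round() for c in C],"lever",proj("w",np.array([.556,.267,.07]),P).round())
E
```

```text
[0.4669 0.1899 0.3272] [ 0.24  0.08 -0.75  1.58  0.05  1.5  -2.08]
w2 [array([165.,  52.]), array([425.,  54.]), array([416., 142.]), array([177., 140.])] lever [76. 92.]
w3 [array([373.,  52.]), array([634.,  54.]), array([607., 142.]), array([367., 140.])] lever [260.  93.]
```

```bash
python3 - <<'E'
import cv2,numpy as np
a=cv2.imread("pics/w2.png")[40:150,160:426];b=cv2.imread("pics/w3.png")[40:150,360:626]
f=lambda i:cv2.convertScaleAbs(cv2.resize(i,None,fx=3,fy=2.7*1,interpolation=cv2.INTER_CUBIC),alpha=1.7,beta=10)
cv2.imwrite("pics/c23.png",np.vstack([f(a),f(b)])); print(f(a).shape)
E
```

```text
(297, 798, 3)
```

View pics/c23.png

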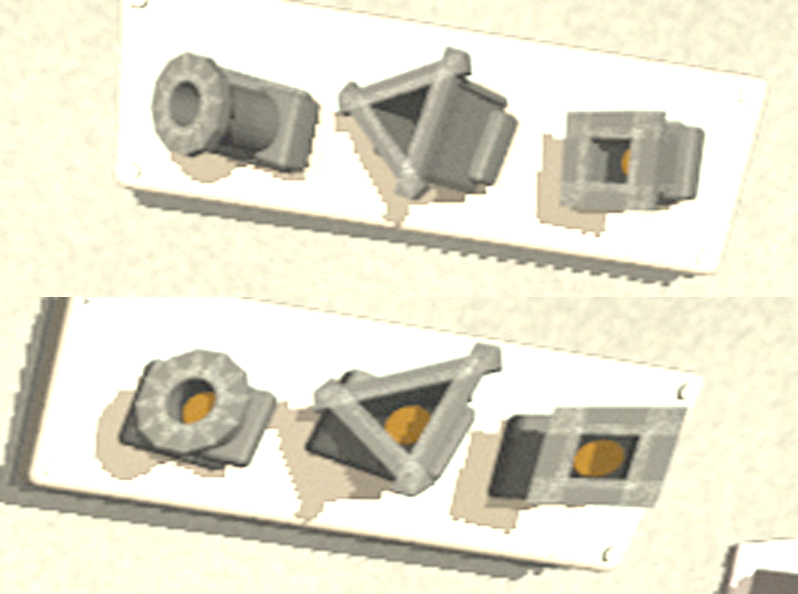

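The upper crop (first pass) and lower crop (second pass) show round, triangle and square from left to right. The brass discs can be seen down the bores in the second. I'll triangulate the rim corners from the two views.

```bash
cat > s.py <<'E'
from h import *
P2=dict(np.load("w2.npz"));P3=dict(np.load("w3.npz"))
A=lambda p:(160+p[0]/3-.33,40+p[1]/2.7-.3); B=lambda p:(360+p[0]/3-.33,40+(p[1]-297)/2.7-.3)
T=lambda a,b:tri([ray("w",A(a),P2),ray("w",B(b),P3)])
tr=[T(*c) for c in[((456,62),(487,357)),((350,97),(330,395)),((410,186),(410,476))]]
sq=[T(*c) for c in[((570,112),(560,410)),((660,112),(685,408)),((662,208),(655,505)),((567,205),(530,500))]]
ro=[T((186,102),(195,400))]
for n,c in(("tri",tr),("sq",sq),("ro",ro)):
    c=np.array(c);print(n,c.round(4).tolist(),"mean",c.mean(0).round(4))
    if len(c)>1:
        nrm=np.linalg.svd(c-c.mean(0))[2][2];nrm*=np.sign(nrm[2]);print(" n",nrm.round(3),"lean",np.degrees(np.arccos(nrm[2])).round(1),"az from +y (to +x pos)",np.degrees(np.arctan2(nrm[0],nrm[1])).round(1),"sides",[round(np.linalg.norm(c[i]-c[i-1]),4) for i in range(len(c))])
# axis direction image check: brass in w3
for n,m,b in(("ro",ro[0],(200,405)),("tri",np.mean(tr,0),(407,425)),("sq",np.mean(sq,0),(599,457))):
    m=m+np.array([0,0,.1-m[2]])*0
    for az in(-30,-15,0,15,30):
        a=np.radians(az);ax=np.array([np.sin(.611)*np.sin(a),np.sin(.611)*np.cos(a),np.cos(.611)])
        print(n,az,(proj("w",m-.025*ax,P3)).round(1),"seen",np.round(B(b),1),end=" ; ")
    print()
E
python3 s.py
```

```text
tri [[0.5899, -0.0392, 0.1065], [0.5771, 0.0053, 0.0805], [0.5406, -0.0207, 0.1046]] mean [ 0.5692 -0.0182  0.0972]
 n [0.169 0.533 0.829] lean 34.0 az from +y (to +x pos) 17.6 sides [np.float64(0.0526), np.float64(0.053), np.float64(0.0509)]
sq [[0.571, -0.0851, 0.0884], [0.5705, -0.1177, 0.109], [0.5305, -0.1226, 0.1033], [0.5309, -0.086, 0.0835]] mean [ 0.5507 -0.1028  0.0961]
 n [-0.15   0.499  0.853] lean 31.4 az from +y (to +x pos) -16.8 sides [np.float64(0.0404), np.float64(0.0386), np.float64(0.0407), np.float64(0.0416)]
ro [[0.5732, 0.0671, 0.1001]] mean [0.5732 0.0671 0.1001]
ro -30 [429.8  72.8] seen [426.3  79.7] ; ro -15 [430.6  75.8] seen [426.3  79.7] ; ro 0 [430.6  79.1] seen [426.3  79.7] ; ro 15 [429.8  82.3] seen [426.3  79.7] ; ro 30 [428.3  85.2] seen [426.3  79.7] ; 
tri -30 [496.9  77. ] seen [495.3  87.1] ; tri -15 [497.5  80. ] seen [495.3  87.1] ; tri 0 [497.3  83.2] seen [495.3  87.1] ; tri 15 [496.3  86.3] seen [495.3  87.1] ; tri 30 [494.6  89.2] seen [495.3  87.1] ; 
sq -30 [560.   93.2] seen [559.3  99. ] ; sq -15 [560.4  96.1] seen [559.3  99. ] ; sq 0 [560.   99.2] seen [559.3  99. ] ; sq 15 [558.9 102.2] seen [559.3  99. ] ; sq 30 [557. 105.] seen [559.3  99. ] ;
```

Request:
carry_out([
  [[0, 0, 0.9, 0, 0, -1], [0, 0, 0.9, 0, 0, -1], [0, 0, 0.9, 0, 0, -1], [0, 0, 0.9, 0, 0, -1], [0, 0, 0.9, 0, 0, -1], [0, 0, 0.75, 0, 0, 0], [0, 0, 0.75, 0, 0, 0], [0, 0, 0.75, 0, 0, 0], [0.44, -0.75, 0, 0, 0, 0], [0.44, -0.75, 0, 0, 0, 0], [0, 0, 0, 0, 0, 0]],
])

```text
clock: 3.58
position: [0.4685, 0.2573, 0.0569]
ee_rot: [0.966, 0.259, 0.0, -0.001]
ft_force: [-1.4, 0.1, 0.6]
grip_width: 0.001
grasp_force: 0.0
```

```bash
python3 - <<'E'
from h import *
o=get_obs();print(o["position"].round(4),o["joint_pos"].round(2),R.from_quat(o["ee_rot"]).as_matrix().round(2).tolist())
P2=dict(np.load("w3.npz"));im=cv2.imread("pics/w3.png")
m=(im.max(2)<60).astype(np.uint8)[30:190,180:340]
n,l,s,c=cv2.connectedComponentsWithStats(m)
for i in range(1,n):
    if s[i,4]>60: print(s[i],c[i]+[180,30])
im,P=snap("top","t2")
a=cv2.resize(im[150:260,170:300],(520,440),interpolation=cv2.INTER_CUBIC)
b=cv2.resize(cv2.imread("pics/w3.png")[60:170,190:260],(280,440))[:,:,::-1]
cv2.imwrite("pics/lev.png",np.hstack([a,b])[:,:,::-1])
E
```

```text
[0.4685 0.2573 0.0569] [ 0.05  0.41 -0.75  1.86  0.32  1.   -1.88] [[0.87, 0.5, -0.0], [0.5, -0.87, 0.0], [0.0, -0.0, -1.0]]
[108  38  12  61 109] [293.79816514  97.4587156 ]
[  42   42   58   92 1989] [251.69482152 108.35646053]
```

View pics/lev.png

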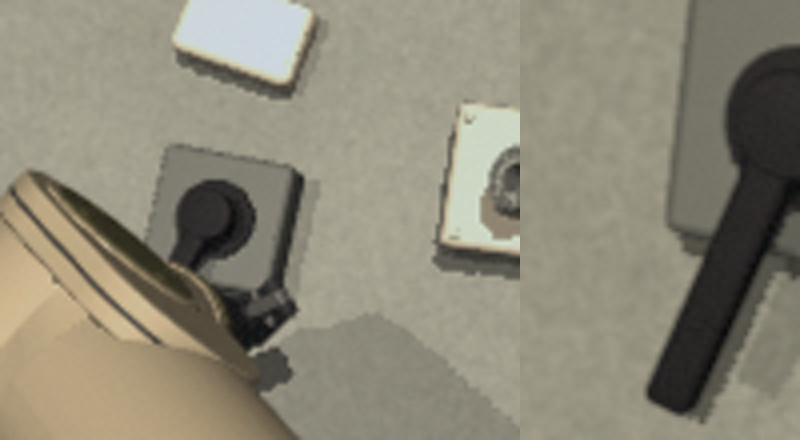

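The left panel (top camera) shows the arm beside the lever. The right panel (wrist) shows the hub at about (258,88) and the lever's end at about (227,161). I'm on its clockwise-pushing side, so I push along the arc.

Request:
carry_out([
  [[0.19, -0.29, 0, 0, 0, 0], [0.19, -0.29, 0, 0, 0, 0], [0.37, -0.27, 0, 0, 0, 0], [0.37, -0.27, 0, 0, 0, 0], [0.37, -0.1, 0, 0, 0, 0], [0.37, -0.1, 0, 0, 0, 0], [0.25, 0.03, 0, 0, 0, 0], [0.25, 0.03, 0, 0, 0, 0], [0.25, 0.03, 0, 0, 0, 0], [0, 0, 0, 0, 0, 0]],
])

```text
clock: 4.47
position: [0.5373, 0.3446, 0.0563]
ee_rot: [0.967, 0.256, -0.0, 0.001]
ft_force: [0.8, -0.5, -0.1]
grip_width: 0.002
grasp_force: 0.0
```

Request:
carry_out([
  [[0.15, 0.07, 0, 0, 0, 0], [0.15, 0.07, 0, 0, 0, 0], [0, 0, 0, 0, 0, 0]],
])

```text
clock: 4.72
position: [0.5494, 0.3474, 0.0569]
ee_rot: [0.966, 0.257, -0.0, 0.001]
ft_force: [-1.1, -1.0, 0.0]
grip_width: -0.002
grasp_force: 0.2
```

Request:
carry_out([
  [[0.11, 0.06, 0, 0, 0, 0], [0.11, 0.06, 0, 0, 0, 0], [0, 0, 0, 0, 0, 0]],
])

```text
clock: 4.97
position: [0.553, 0.349, 0.0564]
ee_rot: [0.966, 0.259, -0.005, 0.001]
ft_force: [-23.0, -8.0, 8.6]
grip_width: -0.0
grasp_force: 10.4
```

Request:
carry_out([
  [[0.11, 0.07, 0, 0, 0, 0], [0, 0, 0, 0, 0, 0]],
])

```text
clock: 5.13
position: [0.5538, 0.3497, 0.0558]
ee_rot: [0.966, 0.26, -0.009, 0.0]
ft_force: [-39.1, -9.7, 13.8]
grip_width: 0.002
grasp_force: 17.8
```

```bash
python3 - <<'E'
from h import *
print([get_obs()["ft_force"].round(1)])
im,P=snap("side","s3");im2,_=snap("top","t3")
a=cv2.resize(im[120:210,260:390],(400,277),interpolation=cv2.INTER_CUBIC)
b=cv2.resize(im2[150:240,170:300],(400,277),interpolation=cv2.INTER_CUBIC)
cv2.imwrite("pics/lev2.png",np.hstack([a,b])[:,:,::-1])
E
```

```text
[array([-39.1,  -9.7,  13.8])]
```

View pics/lev2.png

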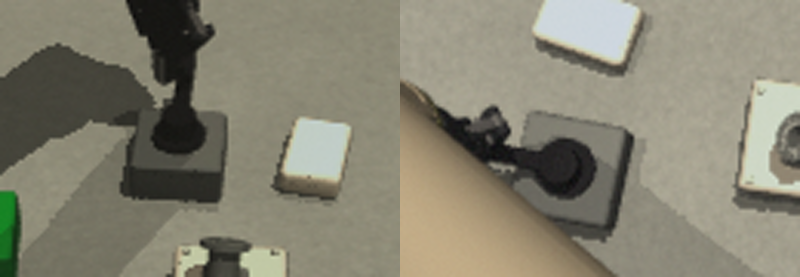

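The side view shows the lever now lying along +y, away from the camera. The force has risen at the stop, so the lever is off. I back away, rise and take two closer looks at the sleeves.

Request:
carry_out([
  [[-0.4, -0.23, 0, 0, 0, 0], [-0.4, -0.23, 0, 0, 0, 0], [0, 0, -0.8, 0, 0, 0], [0, 0, -0.8, 0, 0, 1], [0, 0, -0.8, 0, 0, 1], [0, 0, -0.7, 0, 0, 1], [0, 0, 0, 0, 0, 1], [0, 0, 0, 0, 0, 1], [-0.14, 0.82, 0, 0, 0, 0], [-0.14, 0.82, 0, 0, 0, 0], [-0.14, 0.82, 0, 0, 0, 0], [-0.14, 0.82, 0, 0, 0, 0], [-0.14, 0.82, 0, 0, 0, 0], [-0.14, 0.82, 0, 0, 0, 0], [-0.14, 0.82, 0, 0, 0, 0], [0, 0, 0, 0, 0, 0]],
])

```text
clock: 6.57
position: [0.4873, 0.1124, 0.1817]
ee_rot: [1.0, -0.005, 0.001, 0.002]
ft_force: [0.9, -0.2, 0.2]
grip_width: -0.003
grasp_force: 0.0
```

```bash
python3 - <<'E'
from h import *
o=get_obs();print(o["position"].round(4),o["joint_pos"].round(2),o["ft_force"].round(1))
im,P=snap("wrist","w4"); np.savez("w4.npz",**{k:np.array(P[k]) for k in("mtx","R","t")})
E
```

```text
[0.4873 0.1124 0.1817] [ 0.24  0.14 -0.6   1.83  0.09  1.2  -1.97] [ 0.9 -0.2  0.2]
```

Request:
carry_out([
  [[0, 0.9, 0, 0, 0, 0], [0, 0.9, 0, 0, 0, 0], [0, 0.9, 0, 0, 0, 0], [0, 0.9, 0, 0, 0, 0], [0, 0.9, 0, 0, 0, 0], [0, 0, 0, 0, 0, 0]],
], hand=-1)

```text
clock: 7.12
position: [0.4867, -0.0675, 0.1816]
ee_rot: [1.0, -0.005, 0.001, 0.001]
ft_force: [-0.4, -0.1, 0.2]
grip_width: 0.847
grasp_force: 0.0
```

```bash
python3 - <<'E'
from h import *
o=get_obs();print(o["position"].round(4),o["joint_pos"].round(2))
im,P=snap("wrist","w5"); np.savez("w5.npz",**{k:np.array(P[k]) for k in("mtx","R","t")})
C=np.array([[.573,.067,.1],[.569,-.018,.1],[.551,-.103,.1]])
for n in("w4","w5"):
    P=dict(np.load(n+".npz")); print(n,[proj("w",c,P).round() for c in C])
E
```

```text
[ 0.4867 -0.0675  0.1816] [ 0.47  0.1  -0.45  1.85  0.05  1.2  -1.57]
w4 [array([380.,  93.]), array([497.,  98.]), array([606., 122.])]
w5 [array([132.,  94.]), array([250.,  99.]), array([366., 123.])]
```

```bash
python3 - <<'E'
import cv2,numpy as np
C={"w4":[(380,93),(497,98),(602,122)],"w5":[(132,94),(250,99),(366,123)]}
rows=[]
for n in C:
    im=cv2.imread(f"pics/{n}.png"); r=[]
    for x,y in C[n]:
        c=im[y-38:y+38,x-38:x+38]; r.append(cv2.convertScaleAbs(cv2.resize(c,(266,266),interpolation=cv2.INTER_CUBIC),alpha=1.9,beta=15))
    rows.append(np.hstack(r))
cv2.imwrite("pics/c45.png",np.vstack(rows))
E
```

```text
(no output)
```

View pics/c45.png

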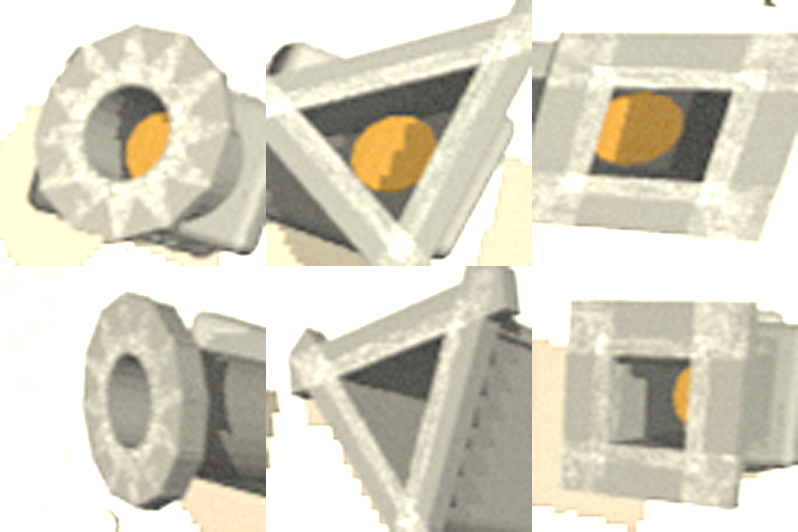

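Round, triangle and square appear left to right, seen from the left above (upper row) and from the right (lower row). The hole corners and brass discs read clearly, so I work out the axes from them.

```bash
cat > s2.py <<'E'
from h import *
C={"w4":[(380,93),(497,98),(602,122)],"w5":[(132,94),(250,99),(366,123)]}
P={n:dict(np.load(n+".npz")) for n in C}
def px(n,k,u,v):
    x,y=C[n][k]; return x-38+(u-266*k)/3.5-.36, y-38+(v-(266 if n=="w5" else 0))/3.5-.36
def pt(k,a,b): return tri([ray("w",px("w4",k,*a),P["w4"]),ray("w",px("w5",k,*b),P["w5"])])
def ax(az,l=np.radians(35)): a=np.radians(az); return np.array([np.sin(l)*np.sin(a),np.sin(l)*np.cos(a),np.cos(l)])
tr=np.array([pt(1,(478,67),(447,335)),pt(1,(298,107),(342,375)),pt(1,(402,222),(408,488))])
sq=np.array([pt(2,(608,90),(612,357)),pt(2,(730,92),(697,357)),pt(2,(703,183),(693,453)),pt(2,(590,180),(612,445))])
for n,c in(("tri",tr),("sq",sq)):
    nn=np.linalg.svd(c-c.mean(0))[2][2];nn*=np.sign(nn[2])
    print(n,c.mean(0).round(4),"lean",np.degrees(np.arccos(nn[2])).round(1),"az",np.degrees(np.arctan2(nn[0],nn[1])).round(1),[round(np.linalg.norm(c[i]-c[i-1]),4) for i in range(len(c))])
print("round mouth",pt(0,(126,133),(129,402)).round(4), pt(0,(132,131),(134,400)).round(4))
# brass
for k,c,b in((1,tr.mean(0),(393,153)),(2,sq.mean(0),(641,129))):
    o,d=ray("w",px("w4",k,*b),P["w4"])
    for az in range(-30,31,5):
        # closest approach between axis line and ray
        a=ax(az); w=c-o; n=np.cross(a,d); print(k,az,"miss mm",round(1e3*w@n/np.linalg.norm(n),1),end=" | ")
    print()
# round ellipse
for n in C:
    im=cv2.imread(f"pics/{n}.png"); x,y=C[n][0]; g=cv2.cvtColor(im,cv2.COLOR_BGR2GRAY)
    cx,cy=px(n,0,*((126,133) if n=="w4" else (129,402))); s=4;w=18
    sub=cv2.resize(im[int(cy)-w:int(cy)+w,int(cx)-w:int(cx)+w],None,fx=s,fy=s,interpolation=cv2.INTER_CUBIC)
    gs=cv2.GaussianBlur(cv2.cvtColor(sub,cv2.COLOR_BGR2GRAY),(9,9),0); sat=sub.max(2).astype(int)-sub.min(2)
    th,_=cv2.threshold(gs,0,255,cv2.THRESH_OTSU); 
    for t in (th-8,th,th+6):
        m=((gs<t)|(sat>50)).astype(np.uint8); N,l,st,ce=cv2.connectedComponentsWithStats(m)
        i=l[w*s,w*s]
        if not i: print("no",t); continue
        ct=max(cv2.findContours((l==i).astype(np.uint8),0,cv2.CHAIN_APPROX_NONE)[0],key=len); (ex,ey),(a,b),ang=cv2.fitEllipse(cv2.convexHull(ct))
        c0=np.array([int(cx)-w+(ex+.5)/s-.5,int(cy)-w+(ey+.5)/s-.5]); v=np.array([np.cos(np.radians(ang+90)),np.sin(np.radians(ang+90))])*b/2/s
        o,d1=ray("w",c0+v,P[n]);_,d2=ray("w",c0-v,P[n]);_,dc=ray("w",c0,P[n]); D=d1-d2;D-=dc*(D@dc);D/=np.linalg.norm(D)
        az=min(range(-45,46),key=lambda q:abs(ax(q)@D)); incl=np.degrees(np.arccos(min(1,a/b)))
        azc=[q for q in range(-45,46,5)]; print(n,"thr",t,"c",c0.round(1),"axes px",round(a/s,1),round(b/s,1),"ang",round(ang),"az",az,"incl",round(incl),"pred incl",[(q,round(np.degrees(np.arccos(-ax(q)@dc)))) for q in(-30,0,30)], st[i,4])
E
python3 s2.py
```

```text
tri [ 0.569  -0.0171  0.098 ] lean 37.6 az 20.0 [np.float64(0.0316), np.float64(0.0325), np.float64(0.0336)]
sq [ 0.5503 -0.1008  0.097 ] lean 30.4 az 2.0 [np.float64(0.0191), np.float64(0.0195), np.float64(0.0193), np.float64(0.0188)]
round mouth [0.5729 0.0688 0.0987] [0.5733 0.0676 0.0988]
1 -30 miss mm -1.4 | 1 -25 miss mm -1.8 | 1 -20 miss mm -2.2 | 1 -15 miss mm -2.6 | 1 -10 miss mm -3.2 | 1 -5 miss mm -3.9 | 1 0 miss mm -4.1 | 1 5 miss mm -3.2 | 1 10 miss mm -1.8 | 1 15 miss mm -0.7 | 1 20 miss mm -0.0 | 1 25 miss mm 0.5 | 1 30 miss mm 0.9 | 
2 -30 miss mm 1.7 | 2 -25 miss mm 1.6 | 2 -20 miss mm 1.5 | 2 -15 miss mm 1.3 | 2 -10 miss mm 1.0 | 2 -5 miss mm 0.4 | 2 0 miss mm -0.4 | 2 5 miss mm -1.5 | 2 10 miss mm -2.4 | 2 15 miss mm -2.8 | 2 20 miss mm -3.0 | 2 25 miss mm -3.1 | 2 30 miss mm -3.2 | 
w4 thr 80.0 c [378.2  92.4] axes px 22.8 27.9 ang 22 az 12 incl 35 pred incl [(-30, 25), (0, 24), (30, 27)] 6508
w4 thr 88.0 c [377.9  92.4] axes px 23.2 28.5 ang 24 az 14 incl 35 pred incl [(-30, 25), (0, 24), (30, 27)] 8286
w4 thr 94.0 c [377.8  92.4] axes px 23.5 29.0 ang 26 az 16 incl 36 pred incl [(-30, 25), (0, 24), (30, 27)] 8536
w5 thr 118.0 c [133.6  92.8] axes px 32.5 66.8 ang 179 az 14 incl 61 pred incl [(-30, 63), (0, 66), (30, 64)] 16829
w5 thr 126.0 c [133.6  92.9] axes px 33.0 65.2 ang 179 az 14 incl 60 pred incl [(-30, 63), (0, 66), (30, 64)] 16964
w5 thr 132.0 c [133.5  92.9] axes px 33.2 65.1 ang 179 az 14 incl 59 pred incl [(-30, 63), (0, 66), (30, 64)] 17037
```

Request:
carry_out([
  [[0, 0, -0.9, 0, 0, 0], [0, 0, -0.9, 0, 0, 0], [-0.1, 0.79, 0, 0, 0, 0], [-0.1, 0.79, 0, 0, 0, 0], [-0.1, 0.79, 0, 0, 0, 0], [-0.1, 0.79, 0, 0, 0, 0], [-0.1, 0.79, 0, 0, 0, 0], [-0.1, 0.79, 0, 0, 0, 0], [-0.1, 0.79, 0, 0, 0, 0], [0, 0, 0, 0, 0, 0]],
])

```text
clock: 8.0
position: [0.4569, -0.287, 0.2532]
ee_rot: [1.0, -0.004, -0.0, 0.001]
ft_force: [-0.7, -1.0, -0.4]
grip_width: 1.002
grasp_force: 0.0
```

```bash
python3 - <<'E'
from h import *
o=get_obs();print(o["position"].round(4),o["joint_pos"].round(2))
im,P=snap("wrist","w6"); np.savez("w6.npz",**{k:np.array(P[k]) for k in("mtx","R","t")})
c=proj("w",np.array([.457,-.294,.15]),P);print(c); x,y=int(c[0]),int(c[1]);x0,y0=x-80,max(0,y-80);print(x0,y0)
sub=im[y0:y0+160,x0:x0+160]; s=cv2.convertScaleAbs(cv2.resize(sub,(560,560),interpolation=cv2.INTER_CUBIC),alpha=2.2,beta=10)
cv2.imwrite("pics/c6.png",s[:,:,::-1])
E
```

```text
[ 0.4569 -0.287   0.2532] [ 0.7   0.14 -0.24  1.65  0.04  1.35 -1.13]
[326.64681011 196.0726973 ]
246 116
```

View pics/c6.png

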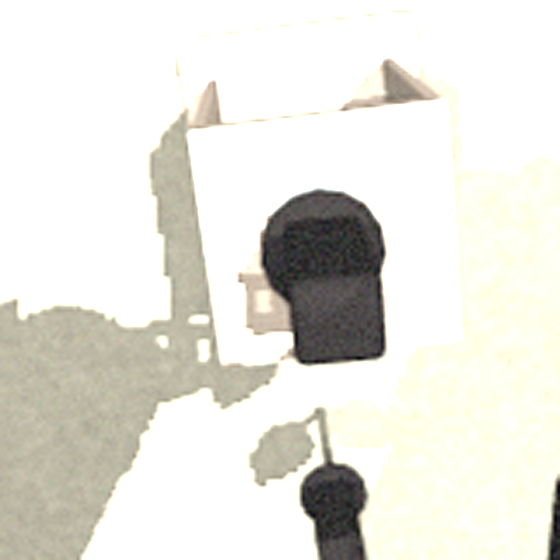

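The crop shows the full-size probe in the white stand. The handle's top face is at about (340,319) in the crop, nearly square to the tool, with the guard around (323,250). The smaller probe is separate, at (333,490). Next I measure sizes and position.

```bash
python3 - <<'E'
from h import *
P=dict(np.load("w6.npz"))
q=lambda u,v,z:onz("w",(246+u/3.5-.36,116+v/3.5-.36),z,P)
t=np.array([q(*p,.18) for p in[(292,278),(382,276),(385,360),(299,364)]]);print("handle",t.round(4).tolist(),t.mean(0))
print("guard",q(262,250,.125),q(385,250,.125),q(323,190,.125))
g=np.array([q(262,250,.125),q(385,250,.125)]);print(np.linalg.norm(g[0]-g[1]))
s=np.array([q(*p,.12) for p in[(188,128),(440,97),(462,345),(217,365)]]);print("stand",s.round(4).tolist(),s.mean(0))
for i in range(4): d=s[i]-s[i-1];print(np.linalg.norm(d).round(4),np.degrees(np.arctan2(d[1],d[0])).round(1))
for i in range(4): d=t[i]-t[i-1];print("h",np.linalg.norm(d).round(4),np.degrees(np.arctan2(d[1],d[0])).round(1))
print(proj("w",np.array([.457,-.294,.18]),P))
g=cv2.cvtColor(cv2.imread("pics/w6.png"),cv2.COLOR_BGR2GRAY)
E
```

```text
handle [[0.4678, -0.295, 0.18], [0.4681, -0.315, 0.18], [0.448, -0.3163, 0.18], [0.4471, -0.2967, 0.18]] [ 0.45775021 -0.30577988  0.18      ]
guard [ 0.45789641 -0.28873026  0.125     ] [ 0.45767283 -0.32271075  0.125     ] [ 0.47474762 -0.30533369  0.125     ]
0.03398122765343919
stand [[0.491, -0.2689, 0.12], [0.4989, -0.3367, 0.12], [0.4273, -0.3467, 0.12], [0.4214, -0.2755, 0.12]] [ 0.45964174 -0.30693119  0.12      ]
0.0698 5.4
0.0683 -83.3
0.0723 -172.0
0.0715 94.7
h 0.0207 4.7
h 0.02 -89.0
h 0.0202 -176.2
h 0.0196 92.5
[327.67816104 208.08253831]
```

Request:
carry_out([
  [[0.03, 0.24, 0, 0, 0, -0.5], [0, 0.24, 0, 0, 0, 0], [0, 0, 0.7, 0, 0, 0], [0, 0, 0.7, 0, 0, 0], [0, 0, 0.7, 0, 0, 0], [0, 0, 0.4, 0, 0, 0], [0, 0, 0.4, 0, 0, 0], [0, 0, 0, 0, 0, 0]],
], hand=-1)

```text
clock: 8.72
position: [0.459, -0.2989, 0.1343]
ee_rot: [1.0, 0.026, -0.002, -0.001]
ft_force: [0.2, 0.3, 0.5]
grip_width: 0.999
grasp_force: 0.0
```

Request:
carry_out([
  [[0, 0, 0, 0, 0, 0], [0, 0, 0, 0, 0, 0], [0, 0, 0, 0, 0, 0], [0, 0, 0, 0, 0, 0], [0, 0, 0, 0, 0, 0], [0, 0, 0, 0, 0, 0], [0, 0, 0, 0, 0, 0], [0, 0, 0, 0, 0, 0]],
], hand=1, force=60)

```text
clock: 9.38
position: [0.4601, -0.3015, 0.1382]
ee_rot: [1.0, 0.025, 0.001, 0.001]
ft_force: [-0.4, -1.3, 6.3]
grip_width: 0.25
grasp_force: 58.8
```

```bash
python3 - <<'E'
from h import *
o=get_obs();print(o["position"].round(4),o["joint_pos"].round(2),R.from_quat(o["ee_rot"]).as_matrix().round(3).tolist(),o["ft_force"].round(1),o["grasp_force"])
E
```

```text
[ 0.4601 -0.3015  0.1382] [ 0.71  0.25 -0.24  1.77  0.07  1.13 -1.08] [[0.999, 0.05, 0.001], [0.05, -0.999, -0.001], [0.001, 0.001, -1.0]] [-0.4 -1.3  6.3] 58.76641809940338
```

Request:
carry_out([
  [[0, 0, -0.5, 0, 0, 0], [0, 0, -0.7, 0, 0, 0], [0, 0, -0.9, 0, 0, 0], [0, 0, -0.9, 0, 0, 0], [0, 0, -0.9, 0, 0, 0], [-0.0, -0.9, -0.2, 0, 0, 0], [0.2, -0.9, 0, 0, 0, 0], [0.3, -0.9, 0, 0, 0, 0], [0.4, -0.8, 0, 0, 0, 0], [0.4, -0.8, 0, 0, 0, 0], [0.4, -0.8, 0, 0, 0, 0], [0.4, -0.8, 0, 0, 0, 0], [0.4, -0.8, 0, 0, 0, 0], [0.4, -0.8, 0, 0, 0, 0], [0, 0, 0, 0, 0, 0]],
])

```text
clock: 10.63
position: [0.5611, 0.0129, 0.3007]
ee_rot: [1.0, 0.03, -0.0, -0.002]
ft_force: [-0.9, 0.8, -0.8]
grip_width: 0.248
grasp_force: 61.3
```

```bash
cat > plan.py <<'E'
from h import *
import sys
M={"r":((.573,.068,.099),14),"t":((.569,-.017,.099),20),"s":((.550,-.101,.099),-1)}
L=.118
def ax(az,l=np.radians(35)): a=np.radians(az); return np.array([np.sin(l)*np.sin(a),np.sin(l)*np.cos(a),np.cos(l)])
def plan(k,h,off=(0,0)):
    m,az=M[k];a=ax(az);m=np.array(m); tgt=m+a*(h+L); o=get_obs(); Rc=R.from_quat(o["ee_rot"])
    z=Rc.as_matrix()[:,2]; w=np.cross(z,-a); s=np.linalg.norm(w); rv=w/s*np.arcsin(min(1,s)) if s>1e-6 else w
    Rn=R.from_rotvec(rv)*Rc; print("rotvec tool units",(Rc.inv().apply(rv)/np.radians(6)).round(2),"err deg",np.degrees(np.linalg.norm(rv)).round(2))
    d=tgt-o["position"]; print("shift AFTER turn, units",(Rn.inv().apply(d)/.04).round(3),"now",(Rc.inv().apply(d)/.04).round(3),"world",d.round(4))
    tip=o["position"]+z*L; v=tip-m; print("tip: height along axis mm",(v@a*1e3).round(1),"lateral mm",np.linalg.norm(v-a*(v@a)).round(4)*1e3,"axial force",(o["ft_force"]@a).round(2),"j",o["joint_pos"].round(2),"t",round(o["clock"],2),"g",round(o["grasp_force"]),"w",round(o["grip_width"],3))
    if h<0: pass
plan(sys.argv[1],float(sys.argv[2]))
E
python3 plan.py r 0.03
```

```text
rotvec tool units [-5.6  -1.74 -0.  ] err deg 35.21
shift AFTER turn, units [ 1.171 -3.874 -0.377] now [ 1.015 -3.375  2.025] world [ 0.0324  0.1375 -0.0805]
tip: height along axis mm 36.5 lateral mm 93.8 axial force -0.32 j [ 0.33  0.2  -0.51  1.5   0.09  1.47 -1.69] t 10.63 g 61 w 0.248
```

Request:
carry_out([
  [[0, -0.3, 0, -0.93, -0.29, 0], [0, -0.3, 0, -0.93, -0.29, 0], [0, -0.3, 0, -0.93, -0.29, 0], [0, -0.3, 0, -0.93, -0.29, 0], [0, -0.3, 0, -0.93, -0.29, 0], [0, -0.3, 0, -0.95, -0.29, 0], [0, 0, 0, 0, 0, 0]],
])

```text
clock: 11.22
position: [0.5541, 0.0792, 0.2794]
ee_rot: [0.952, 0.03, -0.086, 0.293]
ft_force: [0.3, 1.5, -2.3]
grip_width: 0.248
grasp_force: 61.4
```

```bash
python3 plan.py r 0.03
```

```text
rotvec tool units [0.08 0.07 0.  ] err deg 0.65
shift AFTER turn, units [ 1.25  -2.182  0.084] now [ 1.25  -2.183  0.056] world [ 0.0395  0.0712 -0.0592]
tip: height along axis mm 33.4 lateral mm 101.9 axial force -1.02 j [-0.12  0.47 -0.53  1.35  0.63  1.87 -2.13] t 11.22 g 61 w 0.248
```

Request:
carry_out([
  [[0.31, -0.55, 0, 0.08, 0.07, 0], [0.31, -0.55, 0, 0, 0, 0], [0.31, -0.55, 0, 0, 0, 0], [0.31, -0.55, 0, 0, 0, 0], [0, 0, 0, 0, 0, 0]],
])

```text
clock: 11.63
position: [0.5961, 0.1497, 0.2233]
ee_rot: [0.954, 0.028, -0.081, 0.286]
ft_force: [-0.8, 1.0, -1.8]
grip_width: 0.248
grasp_force: 61.4
```

```bash
python3 plan.py r 0.03; python3 - <<'E'
from h import *
im,P=snap("wrist","w7"); np.savez("w7.npz",**{k:np.array(P[k]) for k in("mtx","R","t")})
o=get_obs();z=R.from_quat(o["ee_rot"]).as_matrix()[:,2]
c=proj("w",np.array([.573,.068,.099]),P);print("mouth px",c,"tip px",proj("w",o["position"]+z*.118,P))
s,_=snap("side","s7"); print(proj("side",np.array([.573,.068,.099])),proj("side",o["position"]+z*.118))
x,y=int(c[0]),int(c[1]);x0=min(max(0,x-70),500);y0=min(max(0,y-70),260);print(x0,y0)
a=cv2.resize(im[y0:y0+140,x0:x0+140],(400,400),interpolation=cv2.INTER_CUBIC)
c=proj("side",np.array([.573,.068,.12]));x1,y1=int(c[0])-40,int(c[1])-40;print(x1,y1)
b=cv2.resize(s[y1:y1+80,x1:x1+80],(400,400),interpolation=cv2.INTER_CUBIC)
cv2.imwrite("pics/c7.png",cv2.convertScaleAbs(np.hstack([a,b])[:,:,::-1],alpha=1.8,beta=10))
E
```

```text
rotvec tool units [-0.06 -0.    0.  ] err deg 0.37
shift AFTER turn, units [-0.05  -0.061  0.063] now [-0.05  -0.061  0.063] world [-0.0026  0.0006 -0.003 ]
tip: height along axis mm 32.5 lateral mm 2.6 axial force -1.0 j [-0.23  0.65 -0.52  1.21  0.65  1.86 -2.22] t 11.63 g 61 w 0.248
mouth px [318.1533367  184.06770635] tip px [322.08864929 192.11529811]
[333.48082859 198.36929687] [335.34213233 186.01944223]
248 114
293 152
```

View pics/c7.png

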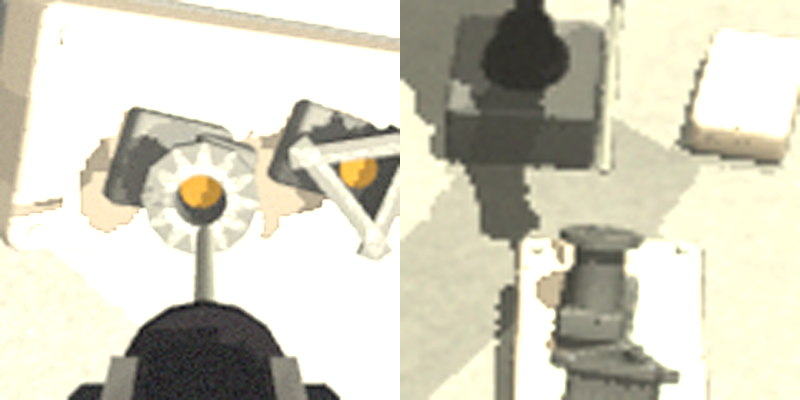

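The left panel (wrist view) shows the rod tip at (204,228) in front of the round bore at (201,199), with brass visible behind. The right panel (side view) has the bright rod tip at (610,170), as predicted. It is aligned, so I slide in and start feeling for the contact.

Request:
carry_out([
  [[0, -0.02, 0.3, -0.06, 0, 0], [0, 0, 0.3, 0, 0, 0], [0, 0, 0.3, 0, 0, 0], [0, 0, 0.22, 0, 0, 0], [0, 0, 0, 0, 0, 0]],
])

```text
clock: 12.15
position: [0.5902, 0.1213, 0.1898]
ee_rot: [0.954, 0.025, -0.079, 0.289]
ft_force: [0.6, 2.0, -7.1]
grip_width: 0.25
grasp_force: 61.1
```

```bash
sed -i 's/tip=o\["position"\]+z\*L/tip=o["position"]+z*L-.002*Rc.as_matrix()[:,0]/; s/tgt=m+a\*(h+L); o=get_obs(); Rc=R.from_quat(o\["ee_rot"\])/o=get_obs(); Rc=R.from_quat(o["ee_rot"]); tgt=m+a*(h+L)+.002*Rc.as_matrix()[:,0]/' plan.py
cat > feel.py <<'E'
from h import *
import sys
F=[];Q=[]
for i in range(int(sys.argv[1])):
    camera("top"); o=get_obs(); z=R.from_quat(o["ee_rot"]).as_matrix()[:,2]; F.append(-o["ft_force"]@z); Q.append(np.r_[o["position"]@z,o["ft_force"]])
print("axial F %.2f sd %.2f"%(np.mean(F),np.std(F)),"pos along tool z mm %.2f"%(np.mean(Q,0)[0]*1e3),"F",np.mean(Q,0)[1:].round(2),"t %.2f"%o["clock"])
E
python3 plan.py r -0.015; python3 feel.py 8
```

```text
rotvec tool units [-0.01 -0.02 -0.  ] err deg 0.12
shift AFTER turn, units [ 0.005 -0.179  0.084] now [ 0.005 -0.179  0.084] world [-0.0009  0.0041 -0.0067]
tip: height along axis mm -11.6 lateral mm 7.0 axial force -4.63 j [-0.19  0.64 -0.51  1.31  0.66  1.78 -2.24] t 12.15 g 61 w 0.25
axial F -2.26 sd 1.06 pos along tool z mm -305.10 F [ 0.26  1.94 -4.12] t 12.55
```

Request:
carry_out([
  [[0, -0.09, 0, 0, 0, 0], [0, -0.09, 0, 0, 0, 0], [0, 0, 0, 0, 0, 0]],
])

```text
clock: 12.8
position: [0.5895, 0.1289, 0.1866]
ee_rot: [0.953, 0.025, -0.079, 0.29]
ft_force: [-0.4, 0.2, -1.4]
grip_width: 0.256
grasp_force: 61.5
```

```bash
python3 plan.py r -0.015; python3 feel.py 8;python3 plan.py r -0.015
```

```text
rotvec tool units [ 0.01 -0.02  0.  ] err deg 0.15
shift AFTER turn, units [0.008 0.025 0.124] now [0.008 0.025 0.124] world [-0.0003 -0.0036 -0.0036]
tip: height along axis mm -10.0 lateral mm 0.9 axial force -1.1 j [-0.2   0.64 -0.51  1.3   0.66  1.78 -2.25] t 12.8 g 62 w 0.256
axial F -0.43 sd 0.31 pos along tool z mm -304.88 F [ 0.01  0.28 -0.71] t 13.20
rotvec tool units [ 0.   -0.03  0.  ] err deg 0.16
shift AFTER turn, units [0.001 0.007 0.123] now [0.001 0.007 0.123] world [-0.0006 -0.003  -0.0039]
tip: height along axis mm -10.1 lateral mm 0.4 axial force -0.29 j [-0.2   0.64 -0.51  1.3   0.66  1.78 -2.25] t 13.2 g 62 w 0.248
```

Request:
carry_out([
  [[0, 0, 0.1, 0, 0, 0], [0, 0, 0.1, 0, 0, 0], [0, 0, 0, 0, 0, 0]],
])

```text
clock: 13.45
position: [0.5885, 0.1232, 0.1795]
ee_rot: [0.953, 0.025, -0.079, 0.29]
ft_force: [0.3, -0.1, -1.5]
grip_width: 0.246
grasp_force: 61.5
```

```bash
python3 feel.py 6; python3 plan.py r -0.02|tail -1
```

```text
axial F -0.77 sd 0.37 pos along tool z mm -296.82 F [-0.14  0.06 -0.96] t 13.75
tip: height along axis mm -17.9 lateral mm 0.6 axial force -1.01 j [-0.19  0.64 -0.51  1.32  0.66  1.77 -2.25] t 13.75 g 62 w 0.249
```

Request:
carry_out([
  [[0, 0, 0.05, 0, 0, 0], [0, 0, 0, 0, 0, 0]],
])

```text
clock: 13.92
position: [0.5885, 0.1229, 0.1785]
ee_rot: [0.954, 0.025, -0.079, 0.29]
ft_force: [0.1, 0.0, 0.2]
grip_width: 0.248
grasp_force: 61.7
```

```bash
python3 feel.py 6; python3 plan.py r -0.02|tail -1
```

```text
axial F 0.47 sd 0.34 pos along tool z mm -294.86 F [ 0.51  0.83 -0.07] t 14.22
tip: height along axis mm -19.9 lateral mm 0.7 axial force 1.14 j [-0.19  0.64 -0.51  1.32  0.66  1.76 -2.25] t 14.22 g 62 w 0.247
```

Request:
carry_out([
  [[0, 0, 0.05, 0, 0, 0], [0, 0, 0, 0, 0, 0]],
])

```text
clock: 14.38
position: [0.5882, 0.1217, 0.1769]
ee_rot: [0.954, 0.025, -0.079, 0.29]
ft_force: [0.5, 1.7, 1.0]
grip_width: 0.252
grasp_force: 61.9
```

```bash
python3 feel.py 6; python3 plan.py r -0.02|tail -1
```

```text
axial F 1.98 sd 0.47 pos along tool z mm -292.85 F [0.47 1.91 1.05] t 14.68
tip: height along axis mm -21.9 lateral mm 0.6 axial force 1.8 j [-0.19  0.64 -0.51  1.32  0.66  1.76 -2.25] t 14.68 g 62 w 0.251
```

Request:
carry_out([
  [[0, 0, 0.028, 0, 0, 0], [0, 0, 0, 0, 0, 0], [0, 0, 0, 0, 0, 0], [0, 0, 0, 0, 0, 0], [0, 0, 0, 0, 0, 0], [0, 0, 0, 0, 0, 0], [0, 0, 0, 0, 0, 0], [0, 0, 0, 0, 0, 0], [0, 0, 0, 0, 0, 0]],
])

```text
clock: 15.43
position: [0.588, 0.1212, 0.1761]
ee_rot: [0.954, 0.025, -0.079, 0.29]
ft_force: [0.1, 2.6, 1.4]
grip_width: 0.252
grasp_force: 62.1
```

```bash
python3 feel.py 12; python3 plan.py r 0.03
```

```text
axial F 2.85 sd 0.38 pos along tool z mm -291.73 F [0.55 3.01 1.34] t 16.03
rotvec tool units [-0.   -0.03 -0.  ] err deg 0.16
shift AFTER turn, units [ 1.000e-03  1.200e-02 -1.329e+00] now [ 0.005  0.012 -1.329] world [0.0075 0.0292 0.0438]
tip: height along axis mm -23.2 lateral mm 0.6 axial force 2.6 j [-0.18  0.64 -0.51  1.33  0.66  1.76 -2.25] t 16.03 g 62 w 0.252
```

Request:
carry_out([
  [[0, 0, -0.3, 0, 0, 0], [0, 0, -0.4, 0, 0, 0], [0, 0, -0.4, 0, 0, 0], [0, 0, -0.4, 0, 0, 0], [0, 0, 0, 0, 0, 0]],
])

```text
clock: 16.45
position: [0.5966, 0.1567, 0.2278]
ee_rot: [0.954, 0.025, -0.078, 0.289]
ft_force: [-0.2, 0.5, -1.1]
grip_width: 0.247
grasp_force: 61.6
```

```bash
python3 plan.py s 0.03
```

```text
rotvec tool units [-0.29  1.35  0.  ] err deg 8.29
shift AFTER turn, units [-1.5    3.299  2.629] now [-1.121  3.378  2.715] world [-0.0461 -0.1728 -0.0079]
tip: height along axis mm 136.4 lateral mm 142.2 axial force -0.57 j [-0.24  0.66 -0.52  1.19  0.66  1.87 -2.23] t 16.45 g 62 w 0.247
```

Request:
carry_out([
  [[0, 0.4, 0, -0.14, 0.67, 0], [0, 0.4, 0, -0.15, 0.68, 0], [-0.3, 0.5, 0, 0, 0, 0], [-0.3, 0.5, 0, 0, 0, 0], [-0.3, 0.5, 0, 0, 0, 0], [-0.3, 0.5, 0, 0, 0, 0], [-0.3, 0.5, 0, 0, 0, 0], [0, 0, 0.6, 0, 0, 0], [0, 0, 0.6, 0, 0, 0], [0, 0, 0.6, 0, 0, 0], [0, 0, 0.6, 0, 0, 0], [0, 0, 0, 0, 0, 0], [0, 0, 0, 0, 0, 0]],
])

```text
clock: 17.53
position: [0.5489, -0.0146, 0.2243]
ee_rot: [0.952, 0.046, -0.012, 0.302]
ft_force: [0.0, -0.2, -0.6]
grip_width: 0.248
grasp_force: 61.6
```

```bash
python3 plan.py s 0.02; python3 feel.py 5;python3 plan.py s 0.02
```

```text
rotvec tool units [0.03 0.06 0.  ] err deg 0.39
shift AFTER turn, units [ 0.041 -0.027  0.355] now [ 0.043 -0.028  0.354] world [ 0.0017 -0.0071 -0.0123]
tip: height along axis mm 34.2 lateral mm 2.8 axial force -0.55 j [ 0.02  0.32 -0.5   1.66  0.69  1.54 -2.1 ] t 17.53 g 62 w 0.248
axial F -0.24 sd 0.44 pos along tool z mm -172.78 F [ 0.16  0.62 -0.73] t 17.78
rotvec tool units [ 0.02  0.01 -0.  ] err deg 0.11
shift AFTER turn, units [ 0.007 -0.007  0.419] now [ 0.007 -0.007  0.419] world [ 0.0004 -0.0094 -0.0139]
tip: height along axis mm 36.7 lateral mm 0.6 axial force -0.91 j [ 0.01  0.32 -0.5   1.66  0.69  1.54 -2.1 ] t 17.78 g 62 w 0.251
```

```bash
cat > brass.py <<'E'
from h import *
import sys
sys.argv=[sys.argv[0],sys.argv[1],"0.02"]
import plan
im,P=snap("wrist","b_"+sys.argv[1]); hsv=cv2.cvtColor(im,cv2.COLOR_RGB2HSV)
m=cv2.inRange(hsv,(12,130,80),(30,255,255)); n,l,s,c=cv2.connectedComponentsWithStats(m)
for i in range(1,n):
    if s[i,4]>20: print("brass",s[i],c[i].round(1))
M,az=plan.M[sys.argv[1]]; a=plan.ax(az); print("expected mouth",proj("w",np.array(M),P).round(1),"contact",[proj("w",np.array(M)-d*a,P).round(1) for d in(.02,.03)])
E
python3 brass.py s
```

```text
rotvec tool units [ 0.02  0.01 -0.  ] err deg 0.11
shift AFTER turn, units [ 0.007 -0.007  0.419] now [ 0.007 -0.007  0.419] world [ 0.0004 -0.0094 -0.0139]
tip: height along axis mm 36.7 lateral mm 0.6 axial force -0.91 j [ 0.01  0.32 -0.5   1.66  0.69  1.54 -2.1 ] t 17.78 g 62 w 0.251
brass [239 159  17  18 220] [247.1 167.4]
brass [131 160   8  16  95] [134.7 167.6]
brass [311 173  15   9 105] [317.5 177. ]
expected mouth [319.2 182.5] contact [array([319.2, 177.7]), array([319.2, 175.4])]
```

The square sleeve's brass lies at (317.5,177) where it was expected, so I insert.

Request:
carry_out([
  [[0, -0.02, 0.3, 0, 0, 0], [0, 0, 0.3, 0, 0, 0], [0, 0, 0.3, 0, 0, 0], [0, 0, 0.3, 0, 0, 0], [0, 0, 0.05, 0, 0, 0], [0, 0, 0, 0, 0, 0], [0, 0, 0, 0, 0, 0]],
])

```text
clock: 18.42
position: [0.55, -0.0416, 0.1834]
ee_rot: [0.952, 0.047, -0.011, 0.302]
ft_force: [-0.8, 0.4, -0.1]
grip_width: 0.25
grasp_force: 61.6
```

```bash
python3 feel.py 6; python3 plan.py s -0.02
```

```text
axial F -0.60 sd 0.40 pos along tool z mm -122.27 F [-0.2  0.1 -0.8] t 18.72
rotvec tool units [0.02 0.02 0.  ] err deg 0.18
shift AFTER turn, units [0.018 0.006 0.143] now [0.019 0.005 0.143] world [ 0.0008 -0.0034 -0.0046]
tip: height along axis mm -14.3 lateral mm 1.0 axial force -0.5 j [ 0.05  0.34 -0.48  1.72  0.71  1.45 -2.12] t 18.72 g 62 w 0.246
```

Request:
carry_out([
  [[0, 0, 0.05, 0, 0, 0], [0, 0, 0.05, 0, 0, 0], [0, 0, 0, 0, 0, 0]],
])

```text
clock: 18.97
position: [0.5499, -0.0443, 0.1798]
ee_rot: [0.952, 0.047, -0.011, 0.302]
ft_force: [-0.0, -1.1, -1.6]
grip_width: 0.251
grasp_force: 61.6
```

```bash
python3 feel.py 5
```

```text
axial F -0.75 sd 0.47 pos along tool z mm -118.13 F [-0.25 -0.04 -0.89] t 19.22
```

Request:
carry_out([
  [[0, 0, 0.05, 0, 0, 0], [0, 0, 0, 0, 0, 0]],
])

```text
clock: 19.38
position: [0.55, -0.0453, 0.1783]
ee_rot: [0.952, 0.047, -0.011, 0.302]
ft_force: [0.1, -0.4, -1.3]
grip_width: 0.247
grasp_force: 61.6
```

```bash
python3 feel.py 5
```

```text
axial F -0.70 sd 0.41 pos along tool z mm -116.11 F [ 0.1  -0.09 -0.79] t 19.63
```

Request:
carry_out([
  [[0, 0, 0.05, 0, 0, 0], [0, 0, 0, 0, 0, 0]],
])

```text
clock: 19.8
position: [0.55, -0.0464, 0.1767]
ee_rot: [0.952, 0.047, -0.011, 0.302]
ft_force: [0.3, 0.4, -0.5]
grip_width: 0.25
grasp_force: 61.6
```

```bash
python3 feel.py 5; python3 plan.py s -0.02
```

```text
axial F -0.56 sd 0.63 pos along tool z mm -114.11 F [-0.08  0.1  -0.76] t 20.05
rotvec tool units [ 0.02  0.03 -0.  ] err deg 0.22
shift AFTER turn, units [ 0.025  0.003 -0.067] now [ 0.024  0.003 -0.068] world [0.001  0.0015 0.0022]
tip: height along axis mm -22.7 lateral mm 1.4 axial force -1.21 j [ 0.05  0.34 -0.48  1.73  0.72  1.44 -2.12] t 20.05 g 62 w 0.248
```

Still free at about 22.5 mm, so I continue in 2 mm steps.

Request:
carry_out([
  [[0, 0, 0.05, 0, 0, 0], [0, 0, 0, 0, 0, 0]],
])

```text
clock: 20.22
position: [0.55, -0.0476, 0.175]
ee_rot: [0.952, 0.047, -0.011, 0.302]
ft_force: [-0.2, -0.9, -1.8]
grip_width: 0.249
grasp_force: 61.6
```

```bash
python3 feel.py 5
```

```text
axial F -0.63 sd 0.35 pos along tool z mm -112.12 F [ 0.17  0.3  -0.97] t 20.47
```

Request:
carry_out([
  [[0, 0, 0.05, 0, 0, 0], [0, 0, 0, 0, 0, 0]],
])

```text
clock: 20.63
position: [0.55, -0.0487, 0.1734]
ee_rot: [0.952, 0.047, -0.011, 0.302]
ft_force: [-0.1, -0.2, -1.7]
grip_width: 0.249
grasp_force: 61.6
```

```bash
python3 feel.py 5
```

```text
axial F -0.85 sd 0.28 pos along tool z mm -110.11 F [ 0.14 -0.2  -0.9 ] t 20.88
```

Request:
carry_out([
  [[0, 0, 0.05, 0, 0, 0], [0, 0, 0, 0, 0, 0]],
])

```text
clock: 21.05
position: [0.5502, -0.0497, 0.1718]
ee_rot: [0.952, 0.047, -0.011, 0.302]
ft_force: [0.9, 1.1, 0.0]
grip_width: 0.249
grasp_force: 61.7
```

```bash
python3 feel.py 5
```

```text
axial F 0.38 sd 0.37 pos along tool z mm -108.09 F [ 0.22  1.01 -0.24] t 21.30
```

Request:
carry_out([
  [[0, 0, 0.05, 0, 0, 0], [0, 0, 0, 0, 0, 0]],
])

```text
clock: 21.47
position: [0.5501, -0.0508, 0.1702]
ee_rot: [0.952, 0.047, -0.011, 0.302]
ft_force: [0.7, 2.4, 0.9]
grip_width: 0.248
grasp_force: 61.9
```

```bash
python3 feel.py 5; python3 plan.py s -.03
```

```text
axial F 1.85 sd 0.64 pos along tool z mm -106.12 F [0.26 1.83 0.98] t 21.72
rotvec tool units [0.02 0.03 0.  ] err deg 0.2
shift AFTER turn, units [ 0.022  0.003 -0.015] now [ 0.022  0.003 -0.015] world [0.0009 0.0003 0.0005]
tip: height along axis mm -30.6 lateral mm 1.2 axial force 0.9 j [ 0.06  0.35 -0.47  1.74  0.72  1.42 -2.12] t 21.72 g 62 w 0.248
```

Request:
carry_out([
  [[0, 0, 0.03, 0, 0, 0], [0, 0, 0, 0, 0, 0], [0, 0, 0, 0, 0, 0], [0, 0, 0, 0, 0, 0], [0, 0, 0, 0, 0, 0], [0, 0, 0, 0, 0, 0], [0, 0, 0, 0, 0, 0], [0, 0, 0, 0, 0, 0], [0, 0, 0, 0, 0, 0]],
])

```text
clock: 22.47
position: [0.5502, -0.0514, 0.1694]
ee_rot: [0.952, 0.047, -0.011, 0.302]
ft_force: [0.5, 2.7, 1.1]
grip_width: 0.247
grasp_force: 62.0
```

```bash
python3 feel.py 10
```

```text
axial F 2.66 sd 0.36 pos along tool z mm -104.92 F [0.48 2.36 1.6 ] t 22.97
```

Request:
carry_out([
  [[0, 0, -0.3, 0, 0, 0], [0, 0, -0.5, 0, 0, 0], [0, 0, -0.5, 0, 0, 0], [0, 0, -0.8, 0, 0, 0], [0, 0, -0.8, 0, 0, 0], [0, 0, -0.3, 0, 0, 0], [0, 0, 0, 0, 0, 0]],
])

```text
clock: 23.55
position: [0.5498, 0.0246, 0.2765]
ee_rot: [0.952, 0.047, -0.009, 0.301]
ft_force: [-0.6, 0.3, -1.5]
grip_width: 0.251
grasp_force: 61.6
```

```bash
python3 plan.py t 0.03
```

```text
rotvec tool units [ 0.47 -1.96  0.  ] err deg 12.09
shift AFTER turn, units [ 1.498 -1.442  0.391] now [ 1.394 -1.467  0.617] world [ 0.0502  0.0384 -0.0563]
tip: height along axis mm 48.2 lateral mm 72.9 axial force -1.22 j [-0.03  0.31 -0.52  1.56  0.67  1.66 -2.1 ] t 23.55 g 62 w 0.251
```

Request:
carry_out([
  [[0, 0, 0, 0.16, -0.66, 0], [0, 0, 0, 0.16, -0.66, 0], [0, 0, 0, 0.15, -0.65, 0], [0.37, -0.36, 0, 0, 0, 0], [0.37, -0.36, 0, 0, 0, 0], [0.38, -0.36, 0, 0, 0, 0], [0.38, -0.36, 0, 0, 0, 0], [0, 0, 0.2, 0, 0, 0], [0, 0, 0, 0, 0, 0], [0, 0, 0, 0, 0, 0]],
])

```text
clock: 24.38
position: [0.6004, 0.0628, 0.2227]
ee_rot: [0.953, 0.015, -0.111, 0.282]
ft_force: [-0.1, 0.2, -0.7]
grip_width: 0.25
grasp_force: 61.6
```

```bash
python3 brass.py t; python3 feel.py 5; python3 plan.py t 0.03
```

```text
rotvec tool units [ 0.02  0.08 -0.  ] err deg 0.49
shift AFTER turn, units [ 0.006 -0.038  0.312] now [ 0.008 -0.039  0.312] world [-0.0024 -0.0054 -0.0111]
tip: height along axis mm 32.5 lateral mm 2.2 axial force -0.45 j [-0.11  0.62 -0.48  1.25  0.64  1.84 -2.11] t 24.38 g 62 w 0.25
brass [310 174  16  10 124] [317.8 178.2]
brass [235 186  13  10  82] [240.3 191. ]
brass [ 451  281  189  119 5375] [537.4 344.4]
brass [428 331  16  15  57] [435.2 337.6]
expected mouth [317.7 182.8] contact [array([317.7, 177.7]), array([317.7, 175.4])]
axial F -0.94 sd 0.48 pos along tool z mm -338.68 F [-0.23 -0.32 -0.89] t 24.68
rotvec tool units [ 0.01  0.05 -0.  ] err deg 0.28
shift AFTER turn, units [ 0.003 -0.035  0.118] now [ 0.004 -0.035  0.118] world [-0.0009 -0.0014 -0.0046]
tip: height along axis mm 34.7 lateral mm 1.7 axial force -1.49 j [-0.11  0.62 -0.48  1.25  0.64  1.84 -2.11] t 24.68 g 62 w 0.249
```

Request:
carry_out([
  [[0, -0.035, 0.3, 0.01, 0.06, 0], [0, 0, 0.3, 0, 0, 0], [0, 0, 0.3, 0, 0, 0], [0, 0, 0.3, 0, 0, 0], [0, 0, 0.05, 0, 0, 0], [0, 0, 0, 0, 0, 0], [0, 0, 0, 0, 0, 0]],
])

```text
clock: 25.27
position: [0.5911, 0.0387, 0.1824]
ee_rot: [0.954, 0.016, -0.107, 0.281]
ft_force: [-0.5, 0.2, -1.1]
grip_width: 0.247
grasp_force: 61.6
```

```bash
python3 feel.py 6; python3 plan.py t -0.02
```

```text
axial F -0.54 sd 0.45 pos along tool z mm -285.63 F [ 0.1   0.07 -0.73] t 25.57
rotvec tool units [-0.   -0.01 -0.  ] err deg 0.08
shift AFTER turn, units [-0.002  0.018  0.117] now [-0.002  0.018  0.117] world [-0.0009 -0.0031 -0.0034]
tip: height along axis mm -15.3 lateral mm 0.8 axial force -0.35 j [-0.07  0.6  -0.47  1.36  0.64  1.74 -2.13] t 25.57 g 62 w 0.25
```

Request:
carry_out([
  [[0, 0, 0.04, 0, 0, 0], [0, 0, 0.04, 0, 0, 0], [0, 0, 0, 0, 0, 0]],
])

```text
clock: 25.82
position: [0.5902, 0.0365, 0.1791]
ee_rot: [0.954, 0.016, -0.107, 0.281]
ft_force: [-0.1, -1.0, -0.5]
grip_width: 0.25
grasp_force: 61.6
```

```bash
python3 feel.py 5
```

```text
axial F -0.70 sd 0.19 pos along tool z mm -282.17 F [-0.69 -0.07 -0.64] t 26.07
```

Request:
carry_out([
  [[0, 0, 0.05, 0, 0, 0], [0, 0, 0, 0, 0, 0]],
])

```text
clock: 26.23
position: [0.5898, 0.0355, 0.1775]
ee_rot: [0.954, 0.016, -0.107, 0.281]
ft_force: [-1.0, 0.2, -2.2]
grip_width: 0.251
grasp_force: 61.6
```

```bash
python3 feel.py 5
```

```text
axial F -0.80 sd 0.52 pos along tool z mm -280.15 F [-0.12 -0.16 -0.84] t 26.48
```

Request:
carry_out([
  [[0, 0, 0.05, 0, 0, 0], [0, 0, 0, 0, 0, 0]],
])

```text
clock: 26.65
position: [0.5895, 0.0346, 0.1759]
ee_rot: [0.954, 0.016, -0.107, 0.281]
ft_force: [1.0, 0.9, 0.5]
grip_width: 0.246
grasp_force: 61.7
```

```bash
python3 feel.py 5
```

```text
axial F 0.80 sd 0.38 pos along tool z mm -278.17 F [0.75 0.83 0.25] t 26.90
```

Request:
carry_out([
  [[0, 0, 0.035, 0, 0, 0], [0, 0, 0.03, 0, 0, 0], [0, 0, 0, 0, 0, 0], [0, 0, 0, 0, 0, 0], [0, 0, 0, 0, 0, 0], [0, 0, 0, 0, 0, 0], [0, 0, 0, 0, 0, 0], [0, 0, 0, 0, 0, 0], [0, 0, 0, 0, 0, 0]],
])

```text
clock: 27.65
position: [0.5891, 0.0333, 0.1741]
ee_rot: [0.954, 0.016, -0.107, 0.281]
ft_force: [1.2, 2.1, 0.5]
grip_width: 0.248
grasp_force: 61.9
```

```bash
python3 feel.py 11
```

```text
axial F 2.11 sd 0.37 pos along tool z mm -275.57 F [1.03 1.77 1.17] t 28.20
```

Request:
carry_out([
  [[0, 0, -0.3, 0, 0, 0], [0, 0, -0.5, 0, 0, 0], [0, 0, -0.5, 0, 0, 0], [0, 0, -0.8, 0, 0, 0], [0, 0, -0.9, 0, 0, 0], [0, 0, -0.9, 0, 0, 0], [0, 0, 0, 0, 0, 0]],
])

```text
clock: 28.78
position: [0.6201, 0.122, 0.3073]
ee_rot: [0.955, 0.017, -0.104, 0.279]
ft_force: [-0.6, 1.1, -0.9]
grip_width: 0.244
grasp_force: 61.6
```

```bash
cat > back.py <<'E'
from h import *
import sys
T=np.array([.4601,-.3015,float(sys.argv[1])]); o=get_obs(); Rc=R.from_quat(o["ee_rot"]); Rt=R.from_matrix([[.999,.05,0],[.05,-.999,0],[0,0,-1]])
rv=(Rc.inv()*Rt).as_rotvec(); d=T-o["position"]; print("turn units",(rv/np.radians(6)).round(2),"shift after",(Rt.inv().apply(d)/.04).round(3),"world",d.round(4),"pos",o["position"].round(4),"F",o["ft_force"].round(1),"t",o["clock"])
E
python3 back.py 0.28
```

```text
turn units [ 5.35  2.16 -0.14] shift after [-4.525 10.373  0.683] world [-0.16   -0.4235 -0.0273] pos [0.6201 0.122  0.3073] F [-0.6  1.1 -0.9] t 28.7833
```

Request:
carry_out([
  [[0, 0, 0, 0.89, 0.36, -0.02], [0, 0, 0, 0.89, 0.36, -0.02], [0, 0, 0, 0.89, 0.36, -0.02], [0, 0, 0, 0.89, 0.36, -0.02], [0, 0, 0, 0.89, 0.36, -0.03], [0, 0, 0, 0.9, 0.36, -0.03], [-0.35, 0.82, 0, 0, 0, 0], [-0.35, 0.82, 0, 0, 0, 0], [-0.35, 0.82, 0, 0, 0, 0], [-0.35, 0.82, 0, 0, 0, 0], [-0.35, 0.82, 0, 0, 0, 0], [-0.35, 0.82, 0, 0, 0, 0], [-0.35, 0.82, 0, 0, 0, 0], [-0.35, 0.82, 0, 0, 0, 0], [-0.35, 0.82, 0, 0, 0, 0], [-0.35, 0.82, 0, 0, 0, 0], [-0.35, 0.82, 0, 0, 0, 0], [-0.35, 0.82, 0, 0, 0, 0], [0, 0, 0, 0, 0, 0], [0, 0, 0, 0, 0, 0]],
])

```text
clock: 30.45
position: [0.469, -0.286, 0.3045]
ee_rot: [1.0, 0.022, -0.003, 0.003]
ft_force: [0.0, 1.7, -0.8]
grip_width: 0.249
grasp_force: 61.5
```

```bash
python3 feel.py 4; python3 back.py 0.138; python3 feel.py 3;python3 back.py .138
```

```text
axial F -1.05 sd 0.36 pos along tool z mm -305.56 F [-0.12  0.27 -1.05] t 30.65
turn units [ 0.04  0.05 -0.  ] shift after [-0.297  0.464  4.168] world [-0.0109 -0.0191 -0.1667] pos [ 0.471  -0.2824  0.3047] F [-0.2 -0.3 -0.6] t 30.65
axial F -0.97 sd 0.33 pos along tool z mm -305.31 F [-0.03  0.11 -0.98] t 30.80
turn units [ 0.05  0.04 -0.01] shift after [-0.292  0.451  4.167] world [-0.0108 -0.0186 -0.1667] pos [ 0.4709 -0.2829  0.3047] F [-0.   0.1 -1.4] t 30.8
```

Request:
carry_out([
  [[-0.14, 0.25, 0, 0.05, 0.04, 0], [-0.14, 0.25, 0, 0, 0, 0], [0, 0, 0.4, 0, 0, 0], [0, 0, 0.5, 0, 0, 0], [0, 0, 0.4, 0, 0, 0], [0, 0, 0, 0, 0, 0]],
])

```text
clock: 31.3
position: [0.4586, -0.304, 0.2494]
ee_rot: [1.0, 0.024, -0.002, -0.001]
ft_force: [0.4, 0.0, -1.0]
grip_width: 0.252
grasp_force: 61.5
```

```bash
python3 feel.py 4; python3 back.py 0.138; python3 feel.py 2;python3 back.py .138; python3 - <<'E'
from h import *
im,P=snap("wrist","w9"); c=proj("w",np.array([.4596,-.3069,.12]),P); o=get_obs();Rm=R.from_quat(o["ee_rot"]).as_matrix()
print("hole px",c.round(1),"tip px",proj("w",o["position"]+Rm@[-.002,0,.118],P).round(1))
x,y=int(c[0]),int(c[1]); cv2.imwrite("pics/c9.png",cv2.convertScaleAbs(cv2.resize(im[y-40:y+60,x-50:x+50],(500,500),interpolation=cv2.INTER_CUBIC)[:,:,::-1],alpha=.9))
E
```

```text
axial F -0.38 sd 0.31 pos along tool z mm -253.41 F [-0.17  0.36 -0.38] t 31.50
turn units [ 0.01 -0.01 -0.02] shift after [-0.009 -0.08   2.9  ] world [-0.0005  0.0032 -0.116 ] pos [ 0.4606 -0.3047  0.254 ] F [-0.4  0.8 -0.7] t 31.5
axial F -0.94 sd 0.39 pos along tool z mm -253.21 F [ 0.18  0.19 -0.94] t 31.60
turn units [ 0.01 -0.01 -0.02] shift after [-0.01  -0.078  2.898] world [-0.0006  0.0031 -0.1159] pos [ 0.4607 -0.3046  0.2539] F [-0.2  0.3 -1.3] t 31.6
hole px [321.1 187.6] tip px [318.9 193.2]
```

Request:
carry_out([
  [[0, 0.03, 0.35, 0, 0, 0], [0, 0, 0.35, 0, 0, 0], [0, 0, 0.35, 0, 0, 0], [0, 0, 0.35, 0, 0, 0], [0, 0, 0, 0, 0, 0], [0, 0, 0, 0, 0, 0]],
])

```text
clock: 32.15
position: [0.4602, -0.3054, 0.1969]
ee_rot: [1.0, 0.024, -0.0, -0.0]
ft_force: [-0.6, -0.2, -0.4]
grip_width: 0.248
grasp_force: 61.5
```

```bash
python3 feel.py 5; python3 back.py 0.138
```

```text
axial F -1.20 sd 0.23 pos along tool z mm -197.25 F [ 0.52 -0.15 -1.19] t 32.40
turn units [ 0.01 -0.01 -0.02] shift after [-0.009 -0.107  1.492] world [-0.0006  0.0042 -0.0597] pos [ 0.4607 -0.3057  0.1977] F [ 0.3  0.4 -0.8] t 32.4
```

Request:
carry_out([
  [[0, 0, 0.4, 0, 0, 0], [0, 0, 0.4, 0, 0, 0], [0, 0, 0.3, 0, 0, 0], [0, 0, 0.2, 0, 0, 0], [0, 0, 0.1, 0, 0, 0], [0, 0, 0, 0, 0, 0]],
])

```text
clock: 32.9
position: [0.46, -0.3053, 0.1401]
ee_rot: [1.0, 0.024, -0.001, -0.0]
ft_force: [-0.7, 0.2, -1.5]
grip_width: 0.247
grasp_force: 61.5
```

```bash
python3 feel.py 4; python3 back.py 0.138
```

```text
axial F -0.49 sd 0.34 pos along tool z mm -141.10 F [ 0.21  0.47 -0.49] t 33.10
turn units [ 0.01 -0.01 -0.02] shift after [-0.008 -0.106  0.087] world [-0.0005  0.0042 -0.0035] pos [ 0.4606 -0.3057  0.1415] F [ 0.9  0.5 -0.9] t 33.1
```

Request:
carry_out([
  [[0, 0, 0.06, 0, 0, 0], [0, 0, 0.03, 0, 0, 0], [0, 0, 0, 0, 0, 0]],
])

```text
clock: 33.35
position: [0.4606, -0.3058, 0.1382]
ee_rot: [1.0, 0.024, 0.0, 0.0]
ft_force: [-1.6, 0.9, 7.4]
grip_width: 0.25
grasp_force: 62.5
```

```bash
python3 feel.py 4; python3 back.py 0.138
```

```text
axial F 7.14 sd 0.21 pos along tool z mm -137.67 F [-1.88  1.16  7.14] t 33.55
turn units [ 0.01 -0.01 -0.02] shift after [-0.009 -0.106  0.006] world [-0.0006  0.0042 -0.0002] pos [ 0.4607 -0.3057  0.1382] F [-1.8  1.3  7.4] t 33.55
```

Guard seated. I release, wait and rise.

Request:
carry_out([
  [[0, 0, -0.03, 0, 0, 0], [0, 0, 0, 0, 0, 0], [0, 0, 0, 0, 0, 0], [0, 0, 0, 0, 0, 0], [0, 0, 0, 0, 0, 0], [0, 0, 0, 0, 0, 0], [0, 0, 0, 0, 0, 0], [0, 0, 0, 0, 0, 0], [0, 0, 0, 0, 0, 0], [0, 0, 0, 0, 0, 0]],
], hand=-1)

```text
clock: 34.38
position: [0.4602, -0.3055, 0.1382]
ee_rot: [1.0, 0.024, -0.0, -0.0]
ft_force: [0.4, -0.6, -0.6]
grip_width: 0.998
grasp_force: 0.0
```

Request:
carry_out([
  [[0, 0, -0.3, 0, 0, 0], [0, 0, -0.5, 0, 0, 0], [0, 0, -0.8, 0, 0, 0], [0, 0, -0.9, 0, 0, 0], [0, 0, -0.9, 0, 0, 0], [0, 0, 0, 0, 0, 0], [0, 0, 0, 0, 0, 0], [0, 0, 0, 0, 0, 0]],
])

```text
clock: 35.05
position: [0.4601, -0.3054, 0.2744]
ee_rot: [1.0, 0.024, -0.0, -0.0]
ft_force: [0.9, 0.7, -0.3]
grip_width: 0.999
grasp_force: 0.0
```

```bash
python3 - <<'E'
from h import *
im,P=snap("wrist","w10"); t,_=snap("top","t10"); t0=cv2.imread("pics/top0.png")[:,:,::-1]
g=cv2.cvtColor(im,cv2.COLOR_RGB2GRAY); c=proj("w",np.array([.46,-.306,.18]),P).astype(int); print("handle top px",c)
m=(g[c[1]-45:c[1]+45,c[0]-45:c[0]+45]<45).astype(np.uint8); n,l,s,ce=cv2.connectedComponentsWithStats(m)
for i in range(1,n):
    if s[i,4]>100: print("dark",s[i],ce[i]+c-45)
print("guard exp",proj("w",np.array([.46,-.306,.125]),P))
d=(np.abs(t.astype(int)-t0).max(2)>45).astype(np.uint8)
for n_,(x,y) in dict(bottle=(440,132),cup=(335,258),soap=(231,158),lever=(215,222),leverNew=(195,195),small=(452,279)).items(): print(n_,d[y-20:y+20,x-20:x+20].sum())
g=cv2.cvtColor(t,cv2.COLOR_RGB2GRAY)[150:260,160:260]; ys,xs=np.where(g<35);print("lever dark px mean",xs.mean()+160,ys.mean()+150,"range",xs.min()+160,xs.max()+160,ys.min()+150,ys.max()+150)
for th in (90,85,80,75): a=np.radians(th);print(th,proj("top",np.array([.556+.105*np.cos(a),.267+.105*np.sin(a),.065])).round(1))
print(get_obs()["clock"],get_obs()["position"])
E
```

```text
handle top px [319 199]
dark [  29   15   33   44 1150] [319.28695652 190.28608696]
guard exp [319.53201736 182.20138376]
bottle 0
cup 0
soap 0
lever 434
leverNew 366
small 86
lever dark px mean 223.3846153846154 206.51923076923077 range 209 231 199 211
90 [183.7 204.2]
85 [183.9 200.8]
80 [184.5 197.3]
75 [185.3 194. ]
35.15 [ 0.45974001 -0.30524884  0.27320774]
```

```bash
python3 - <<'E'
from h import *
t=cv2.imread("pics/t10.png");g=t.max(2)
m=(g<62).astype(np.uint8); m[:150]=0;m[250:]=0;m[:,:165]=0;m[:,260:]=0
n,l,s,c=cv2.connectedComponentsWithStats(m)
for i in range(1,n):
    if s[i,4]>40:
        print(s[i],c[i].round(1)); ys,xs=np.where(l==i); L=xs<208
        if L.sum()>10: print("bar pts",[(x,round(ys[xs==x].mean(),1),(xs==x).sum()) for x in range(xs.min(),212,4)])
E
```

```text
[183 194  51  20 468] [214.1 202.2]
bar pts [(183, np.float64(196.5), np.int64(4)), (187, np.float64(197.0), np.int64(5)), (191, np.float64(197.0), np.int64(5)), (195, np.float64(198.0), np.int64(5)), (199, np.float64(199.0), np.int64(5)), (203, np.float64(199.5), np.int64(6)), (207, np.float64(200.5), np.int64(6)), (211, np.float64(202.0), np.int64(7))]
[236 194  10  31  79] [240.9 209.5]
```

```bash
python3 -c "
from h import *
print(hand_in())"
```

```text
the job is handed in; nothing more can be done
None
```

I handed the job in at about 35 s: the lever is at its off stop, the contacts were pressed in order (round, square, three-cornered) by about 3 to 3.6 mm for about a second each, and the probe is back upright in its stand. The top view shows no change at the bottle, cup and soap. Pushing the lever to its stop drove the wrist force to about 40 N through the fingertips, and the probe rod briefly touched the round bore's wall at about 5 N. The hand-in call returned no verdict.

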